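Restock the labelling caddy

ROBOT

A 7-joint arm with a two-finger parallel gripper is mounted at the origin on a cart in front of the work surface, level with it; the furniture and walls round the work are solid. World frame = base frame: x ahead of the robot, y to its left, z up, the work surface at z = 0. Lengths are in mm, angles in rad, forces in N, time in s.
With the tool pointing down it reaches from about 400 to 875 mm from the base axis. Payload 4.4 kg.
Tool frame: the origin (TCP) lies at the very end of the fingers, on their centre line; the grasp point (between the pads) lies behind it (ctrl.hold_point_z is the z of the grasp point in the tool frame, in mm); z points along the fingers, y is the direction in which the jaws open and shut (so a half turn about z gives the same grasp; the last joint's range is limited). The gripper opens to 85 mm and grips with 20 to 120 N. Pads are 22 mm wide; open, the fingers measure 114 mm over their backs; the gripper's body (76 mm by 85 mm) begins 54 mm behind the grasp point. The pads swing forward as they close: fully open they stand 13 mm farther back than shut.
Start: joints at [-1.362, 0.628, 0.038, 1.517, -0.027, 0.996, -0.02], TCP at [176.356, 625.633, 231.313] pointing down, gripper open.
Joint ranges: [-3.06, 3.06], [-0.37, 2.12], [-1.25, 1.32], [0.18, 2.47], [-1.1, 4.24], [0.23, 1.98], [-2.94, 2.94]. Speed limits (rad/s): [2.57, 2.57, 3.14, 3.14, 3.14, 3.14, 3.14].

INTERFACE

Orientations are given as [roll, pitch, yaw] about the fixed x, y, z axes, in that order (R = Rz(yaw) Ry(pitch) Rx(roll)).
In Python, from cell import ctrl, vision gives the robot as it stands.
- The arm moves only by the shell command python3 -m crank 'ROWS' [OPENING]. ROWS is JSON, a list of rows, each an object of numbers: "x", "y", "z": the shift along the tool's x, y, z in cm; "spin": the turn about the tool's z in rad. A call has 1 to 5 rows; each row shifts and turns the commanded pose from where the row before left it, along the tool's axes as they then stand; what a row does not reach is not made up. A row lasts 1/10 s, in which the tool goes at most 50 mm and 8.59 degrees, less where a joint would pass 70% of its speed; a pose out of reach is approached as far as the arm can. A call is refused whole if a number of a shift passes 5 or a number of a turn 0.15, either way. A call with a gripper value outside its range is refused whole. OPENING is the opening in per cent of the stroke, from 0 (shut) to 100 (fully open), set as the call begins (- or left out, the last holds). The fingers move at their own pace and stop on an object; the grip force is fixed at half the most. Time passes only in rows, so rows that do not move let the fingers close. It gives the time, the measured TCP pose, the force and the opening at its end, in the units of the state.
- ctrl.read_state(): the state, without advancing time (a new reading comes with each control period).
- vision.get_image(name): name is "scene" or "top"; returns the picture (400x640x3 uint8, blue, green, red); there is no depth.
- vision.calibration(name): a dict with "vfov" (degrees; the focal length in pixels is half the picture's height over the tangent of half this angle, whatever the lens; pixels are square), "cx", "cy" (the principal point, pixels), "eye" and "rotation" of the camera in the world. Camera axes: x right, y up, looking along -z (the intrinsics and any distortion apply to the point x, -y, -z); pixel columns grow to the right and rows downward; lengths in mm; the calibration is good to about 2 mm. A picture is of the moment at which its call begins. calibration takes no time and is no camera call.
- ctrl.finish_job(): hands the job in, once; it reports no verdict.
Trained networks look in the newest picture that a camera, given by its name, has taken for a name from the list of things; names that differ only in an ending like _2 or _b are one class to them, and where a whole thing is asked for, a point or a joint stands for the part that bears it (a point fixed in the world has none). Each returns a list of dicts, best first, with "score" (0 to 1); they miss things now and then, are a little off and sometimes report something else, mostly with a low value. They report only what shows in the picture. A call takes as long as a camera call. They do not tell look-alikes from the thing itself.
- vision.boxes_of(name, camera): "extent" ([left, top, right, bottom] in pixels, round what is visible of it).
- vision.regions_of(name, camera): "mask" (400x640 bool, what is visible of it) and "extent" ([left, top, right, bottom] in pixels, round what is visible of it).
- vision.place_of(name, camera): "point" ([column, row] in pixels: a listed point, or the origin of a listed thing).
The state is a dict: "clock": time; "qpos": joint angles; "qd": joint speeds; "tau": joint torques, N m; "eef_pos": TCP position; "tool_rot": TCP orientation; "force": force on the tool from outside, world axes, zero at the start; "torque": the same for the moment, N m; "width": finger opening in mm.
Only numpy, scipy, OpenCV 4.12 (cv2) and the standard library are available. Lean on these libraries where they do the work, as an engineer would, in place of code of your own. Each camera call takes 0.05 s, during which the arm holds its last target.

TASK

Gather the date-labelling kit into the wooden caddy: the label roll into the small round recess, the packing tape into the large round recess, the timer flat into the rectangular recess and the felt pen lengthwise into the trough, each lying flat on the floor of its place. The bottle cap and the steel stirrer do not belong to the kit: leave them lying where they are.

Things in the scene. Friction and masses are not known exactly. Their poses are not given: they have to be found in the camera images.
- caddy: Low wooden tray 170 mm (x) by 300 mm (y), fixed, rim 12 mm, a steel handle at each short end. Along its far side lies the pen trough, along y: inside 32 x 158 mm, walls 6 mm high with 60 mm finger gaps mid-length, dark floor 6 mm above the origin. Three bays with grey inserts, centred at x = -80 mm, y = -94, 0, 94 mm. Origin: below the trough's middle, at worktop height; z up.
- labels_insert: Grey insert with the small round recess, 58 mm across: the place of the label roll. Insert 92 x 92 mm, 9 mm high, fixed in one of the caddy's three bays (which one varies); recess 5 mm deep, dark floor 4 mm above the origin. Origin: centre of the underside; z up; x, y parallel to the caddy's.
- tape_insert: Grey insert with the large round recess, 72 mm across: the place of the packing tape. Insert 92 x 92 mm, 9 mm high, fixed in one of the caddy's three bays (which one varies); recess 5 mm deep, dark floor 4 mm above the origin. Origin: centre of the underside; z up; x, y parallel to the caddy's.
- timer_insert: Grey insert with the rectangular recess, 76 mm along x by 82 mm along y: the place of the timer, whose 58 mm (x) side goes along the insert's x, either way round. Insert 92 x 92 mm, 9 mm high, fixed in one of the caddy's three bays (which one varies); recess 5 mm deep, dark floor 4 mm above the origin. Origin: centre of the underside; z up; x, y parallel to the caddy's.
- label_roll: Roll of white date labels standing on its flat end like a short drum, 41 mm across, 26 mm high, with a small hole in the top. Origin: centre of its underside; z up along the roll's axis.
- tape_roll: Roll of tan packing tape lying flat, 52 mm across, 19 mm high, 60 g or so, with a wide hole that is solid to touch (grip it by the outside). Origin: centre of its underside; z up.
- timer: White kitchen timer lying flat, 58 mm (x) by 64 mm (y), body 14 mm high (keys to 16 mm), display and three keys on top. Origin: centre of its underside; z up.
- marker: Felt pen with a black cap, 133 mm long along its x, 12 mm wide, 12 to 14 mm high, lying on the worktop; it does not roll. Origin: underside, middle of its length.
- bottle_cap: White pull-tab bottle cap, a ring 32 mm across and 21 mm high over its raised tab: a look-alike of the label roll, smaller and hollow. Does not belong in the caddy. Origin: centre of its underside.
- stirrer: Plain steel bar stirrer, 151 mm long along its x, 8 mm thick with a flat end: a look-alike of the pen. Does not belong in the caddy. Origin: underside, middle of its length.
Mind the look-alikes: they are no part of the job. Leave any yellow look-alike of the timer alone.

How it is judged (in metres and radians):
At the end, for the whole second after the job is handed in: Label roll, tape and timer lie flat (0.12 rad) in their own recesses, within 15 mm of centre and 3 mm of the floor; the pen lies in the trough, within 14 mm across, 16 mm along, 3.5 mm up and 0.2 rad; all released and at rest; cap and stirrer within 20 mm of their start (horizontal distance between label_roll and labels_insert below 0.015 m and z of label_roll in the frame of labels_insert between 0.001 and 0.007 m and angle between each of label_roll, tape_roll, timer's own z axis and vertical below 0.12 rad and horizontal distance between tape_roll and tape_insert below 0.015 m and z of tape_roll in the frame of tape_insert between 0.001 and 0.007 m and horizontal distance between timer and timer_insert below 0.015 m and z of timer in the frame of timer_insert between 0.001 and 0.007 m and x of marker in the frame of caddy between -0.014 and 0.014 m and y of marker in the frame of caddy between -0.016 and 0.016 m and z of marker in the frame of caddy between 0.003 and 0.0095 m and angle between the x axis of marker and the y axis of caddy, either way round below 0.2 rad and linear speed of each of label_roll, tape_roll, timer, marker below 0.02 m/s and distance of each of bottle_cap, stirrer from where it was at the start of the episode below 0.02 m); the robot touches nothing.
It fails at once if the bottle cap or the steel stirrer is moved more than 20 mm from its place (distance of any of bottle_cap, stirrer from where it was at the start of the episode above 0.02 m).
It also fails if it takes over 102 s, if anything falls off the work surface, if the arm or the gripper's body presses on something with over 40 N, if the wrist force passes 120 N, or if a joint passes its speed limit or range.

## Working session

There is one attempt and no reset: what is moved stays moved. The work goes in short steps, Python scripts to look and compute and a shell command to move; the robot and the scene stay as the last step left them, time stands still between calls to the robot, and variables do not carry over. Pictures are saved under pics/ and viewed, and the job is handed in when it is done.

```bash
ls; mkdir -p pics
python3 - <<'E'
from cell import ctrl, vision
import cv2
for n in ("scene","top"):
    im=vision.get_image(n); cv2.imwrite(f"pics/{n}0.png",im); print(n,vision.calibration(n))
print(ctrl.read_state(), ctrl.hold_point_z)
E
```

```text
pics
scene {'vfov': 50.951794596789746, 'cx': 319.1048485506973, 'cy': 200.69229930653447, 'eye': array([ -61.42259955, -746.27771487,  824.52328857]), 'rotation': array([ 0.86005985,  0.0123234 , -0.70069472])}
top {'vfov': 50.45495352369451, 'cx': 321.5869839111191, 'cy': 199.79124801218407, 'eye': array([ 365.6334113 ,  -40.91625441, 1442.67383671]), 'rotation': array([ 0.079868  , -0.00493853, -1.57901346])}
{'clock': 0.1, 'qpos': array([-1.36177401,  0.62922125,  0.03842218,  1.51827054, -0.02699288,
        0.99630908, -0.01997283]), 'qd': array([ 0.00098611, -0.00368626,  0.00104251, -0.00174693, -0.00110139,
        0.00037906,  0.00122604]), 'tau': array([ 3.23365486e-03, -5.64536297e+01,  1.23053379e+00, -1.93973422e+01,
        1.12767558e-02,  5.36938605e-03,  3.26273562e-05]), 'eef_pos': array([176.20164318, 625.07831527, 230.50081597]), 'tool_rot': array([-3.13990162e+00,  8.08282147e-06,  2.86681959e+00]), 'force': array([ 0.11576497,  0.46854865, -0.63268192]), 'torque': array([-0.00420458,  0.00621121,  0.026652  ]), 'width': 85.59058871180052} -18.700000000000003
```

View pics/scene0.png

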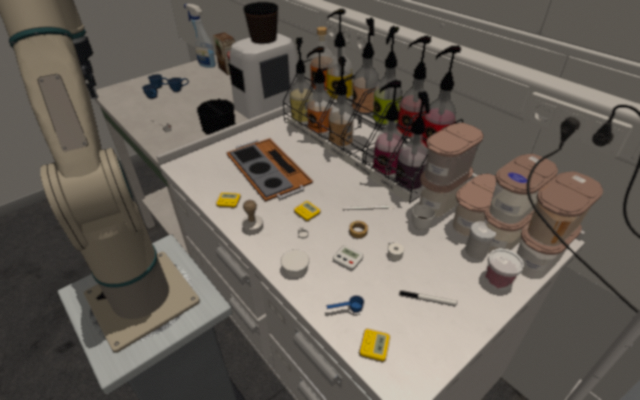

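View pics/top0.png

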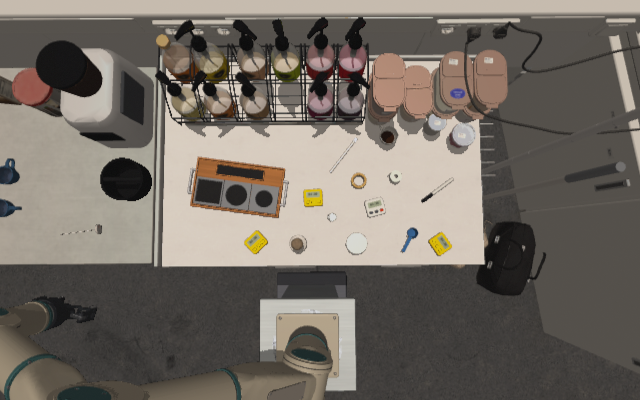

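```bash
cat > h.py <<'E'
import numpy as np, cv2
from scipy.spatial.transform import Rotation as R
from cell import ctrl, vision
def cam(n):
    c=vision.calibration(n); f=200/np.tan(np.radians(c['vfov'])/2)
    return c,f,R.from_euler('xyz',c['rotation']).as_matrix()
def ray(n,p,z):
    c,f,M=cam(n); d=M@np.array([(p[0]-c['cx'])/f,-(p[1]-c['cy'])/f,-1]); e=np.array(c['eye'])
    return e+d*(z-e[2])/d[2]
def proj(n,P):
    c,f,M=cam(n); v=M.T@(np.array(P,float)-c['eye']); return c['cx']+f*v[0]/-v[2], c['cy']-f*v[1]/-v[2]
E
python3 - <<'E'
from h import *
for n in ("top","scene"):
    im=vision.get_image(n)
    for t in "caddy labels_insert tape_insert timer_insert label_roll tape_roll timer marker bottle_cap stirrer".split():
        for r in vision.place_of(t,n)[:4]:
            print(n,t,round(r['score'],2),np.round(r['point'],1),np.round(ray(n,r['point'],0)[:2]))
    if n=="top":
        cv2.imwrite("pics/crop_top.png",cv2.resize(im[130:265,290:490],None,fx=4,fy=4,interpolation=cv2.INTER_CUBIC))
        cv2.imwrite("pics/crop_cad.png",cv2.resize(im[140:230,170:310],None,fx=5,fy=5,interpolation=cv2.INTER_CUBIC))
    else: cv2.imwrite("pics/crop_sc.png",cv2.resize(im[130:320,210:470],None,fx=3,fy=3,interpolation=cv2.INTER_CUBIC))
print(ctrl.read_state()['clock'])
E
```

```text
top caddy 0.59 [239.9 174.8] [569. 230.]
top labels_insert 0.7 [266.3 198.7] [486. 139.]
top tape_insert 0.66 [234.4 194.4] [502. 248.]
top timer_insert 0.78 [212.8 191.1] [514. 322.]
top label_roll 0.48 [392.9 176.9] [ 558. -294.]
top tape_roll 0.45 [355.  180.8] [ 545. -164.]
top timer 0.92 [435.  247.4] [ 316. -431.]
top timer 0.83 [310.8 198.7] [485. -12.]
top timer 0.74 [373.7 206.8] [ 456. -226.]
top timer 0.74 [256.1 244.5] [331. 173.]
top marker 0.69 [433.6 187.8] [ 519. -433.]
top marker 0.39 [262.5 199. ] [485. 152.]
top bottle_cap 0.46 [332.9 217. ] [422. -87.]
top stirrer 0.5 [339.6 149.8] [ 653. -112.]
top stirrer 0.45 [394.5 173.4] [ 570. -300.]
scene caddy 0.77 [278.8 163.4] [570. 228.]
scene labels_insert 0.92 [274.5 184.1] [494. 146.]
scene tape_insert 0.9 [260.5 169.7] [503. 239.]
scene timer_insert 0.67 [247.1 158.2] [506. 325.]
scene label_roll 0.8 [391.6 254.6] [ 552. -297.]
scene timer 0.81 [372.5 342.7] [ 333. -442.]
scene timer 0.65 [345.4 261.5] [ 445. -235.]
scene timer 0.56 [305.1 213.9] [480. -26.]
scene marker 0.7 [428.6 300.8] [ 510. -452.]
scene marker 0.59 [357.4 234.7] [ 536. -186.]
scene bottle_cap 0.4 [302.2 232.4] [426. -80.]
scene bottle_cap 0.29 [356.4 234.4] [ 534. -183.]
scene stirrer 0.73 [370.7 206.4] [ 647. -127.]
1.2
```

View pics/crop_top.png

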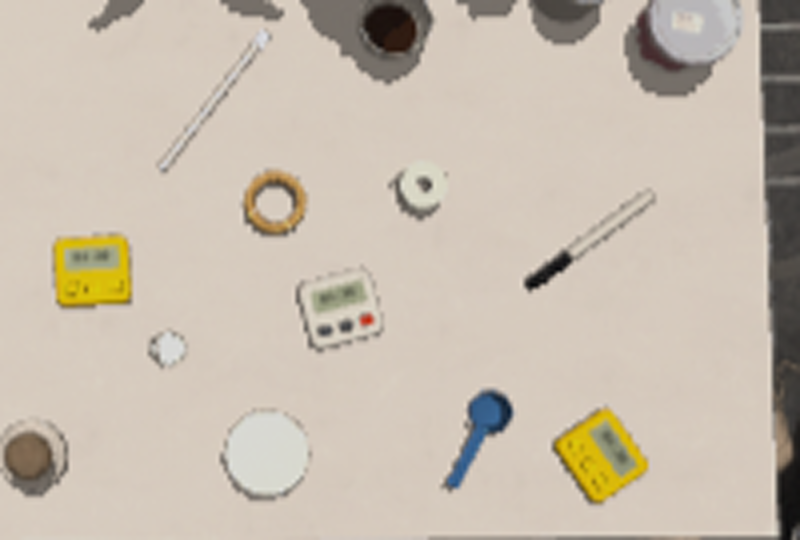

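View pics/crop_cad.png

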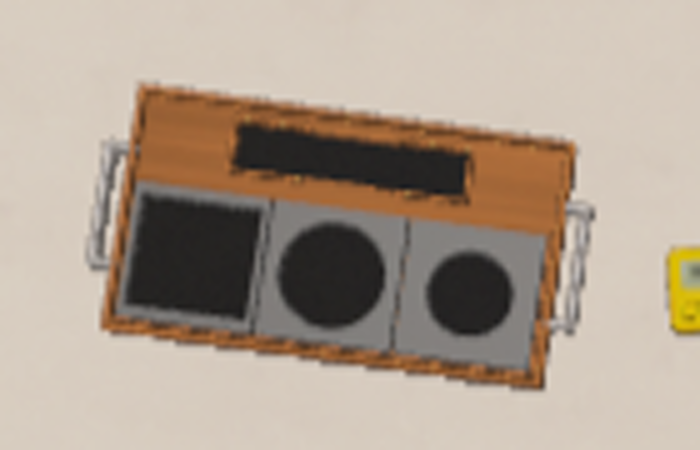

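View pics/crop_sc.png

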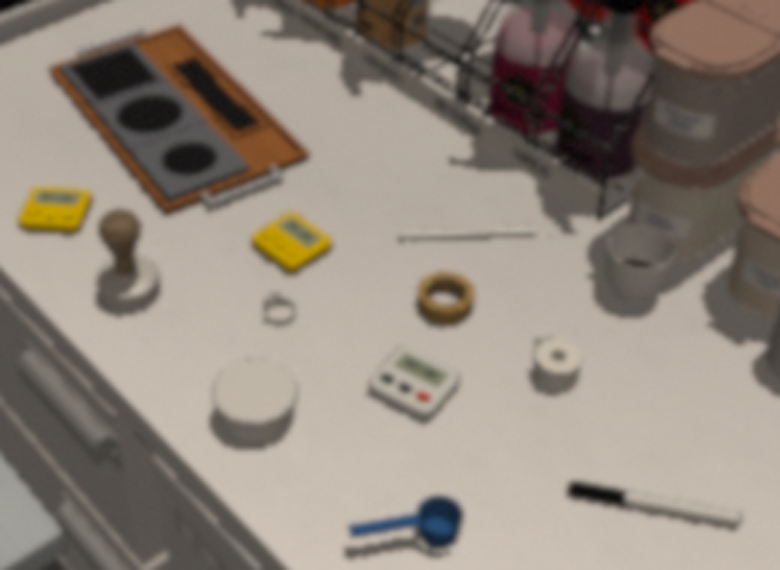

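```bash
cat > fit.py <<'E'
from h import *
from scipy.optimize import minimize
def model(kind):
    t=np.linspace(0,2*np.pi,40,endpoint=False)
    cyl=lambda r,hh:np.array([[r*np.cos(a),r*np.sin(a),z] for a in t for z in (0,hh)])
    box=lambda a,b,hh:np.array([[x,y,z] for x in(-a/2,a/2) for y in(-b/2,b/2) for z in(0,hh)])
    return {'label_roll':cyl(20.5,26),'tape_roll':cyl(26,19),'timer':box(58,64,14),'marker':box(133,12,13),
     'bottle_cap':cyl(16,15),'stirrer':box(151,8,8)}[kind]
def fit(kind,masks,x0,z0=0):
    M=model(kind)+[0,0,z0]; S=8
    def cost(p):
        c=0;Rz=R.from_euler('z',p[2]).as_matrix();P=M@Rz.T+[p[0],p[1],0]
        for n,m in masks.items():
            px=np.array([proj(n,q) for q in P]); o=np.floor(px.min(0))-12
            w=(np.ceil(px.max(0)-o)+12).astype(int)
            im=np.zeros((w[1]*S,w[0]*S),np.uint8)
            cv2.fillConvexPoly(im,cv2.convexHull(np.round(((px-o+.5)*S)).astype(np.int32)),255)
            im=cv2.resize(im,(w[0],w[1]),interpolation=cv2.INTER_AREA)/255.
            o=o.astype(int); full=np.zeros(m.shape); 
            y0,x0_=max(o[1],0),max(o[0],0)
            full[y0:o[1]+w[1],x0_:o[0]+w[0]]=im[:full.shape[0]-y0,:full.shape[1]-x0_]
            c+=np.abs(full-m).sum()/ (m.sum()+1)
        return c
    best=None
    for a in ([0] if kind in('label_roll','tape_roll','bottle_cap') else np.linspace(0,np.pi,12,endpoint=False)):
        v=cost([x0[0],x0[1],a])
        if best is None or v<best[0]: best=(v,a)
    s=np.array([[0,0,0],[12,0,0],[0,12,0],[0,0,.3]])+[x0[0],x0[1],best[1]]
    r=minimize(cost,s[0],method='Nelder-Mead',options=dict(initial_simplex=s,maxiter=150,xatol=.2,fatol=1e-4))
    return np.round(r.x,2),round(r.fun,3)
E
cat > look.py <<'E'
from fit import *
G={'label_roll':(555,-300),'tape_roll':(540,-180),'timer':(450,-233),'marker':(515,-445),'bottle_cap':(422,-87),'stirrer':(645,-120)}
if __name__=="__main__":
  C={}
  for n in("top","scene"):
    vision.get_image(n)
    for k in G: C[k,n]=vision.regions_of(k,n)
  for k,g in G.items():
    ms={}
    for n in("top","scene"):
        p=np.array(proj(n,[*g,8])); b=None
        for r in C[k,n]:
            e=r['extent']; d=np.hypot((e[0]+e[2])/2-p[0],(e[1]+e[3])/2-p[1])
            if d<12: b=r if b is None or r['score']>b['score'] else b
        if b is not None: ms[n]=b['mask'].astype(float)
    for n in ms: print(k,n,fit(k,{n:ms[n]},g))
    if len(ms)==2: print(k,'both',fit(k,ms,g))
E
python3 look.py
```

```text
Traceback (most recent call last):
  File "look.py", line 16, in <module>
    for n in ms: print(k,n,fit(k,{n:ms[n]},g))
                           ~~~^^^^^^^^^^^^^^^
  File "fit.py", line 29, in fit
    r=minimize(cost,s[0],method='Nelder-Mead',options=dict(initial_simplex=s,maxiter=150,xatol=.2,fatol=1e-4))
  File "fit.py", line 14, in cost
    px=np.array([proj(n,q) for q in P]); o=np.floor(px.min(0))-12
                 ~~~~^^^^^
  File "h.py", line 11, in proj
    c,f,M=cam(n); v=M.T@(np.array(P,float)-c['eye']); return c['cx']+f*v[0]/-v[2], c['cy']-f*v[1]/-v[2]
          ~~~^^^
  File "h.py", line 5, in cam
    c=vision.calibration(n); f=200/np.tan(np.radians(c['vfov'])/2)
ValueError: time passes only in moves, steps and waits
```

Run:
```python
from h import *
for n in("top","scene"):
    vision.get_image(n)
    for k,z in(("labels_insert",9),("tape_insert",9),("timer_insert",9),("caddy",10)):
        for r in vision.regions_of(k,n)[:2]:
            m=r['mask'].astype(np.uint8); mo=cv2.moments(m,True)
            c=(mo['m10']/mo['m00'],mo['m01']/mo['m00']); rc=cv2.minAreaRect(cv2.findNonZero(m))
            print(n,k,round(r['score'],2),np.round(c,1),np.round(ray(n,c,z)[:2],1),m.sum(),np.round(rc[2],1))
    for y,nm in((-94,'-94'),): pass
```

```text
top labels_insert 0.97 [263.5 198.5] [486.2 147.8] 746 6.7
top tape_insert 0.78 [235.6 194.3] [501.2 242.2] 774 8.1
top tape_insert 0.7 [374.3 206.6] [ 455.9 -227.3] 325 76.0
top timer_insert 0.58 [208.3 190.6] [514.5 334.9] 769 8.1
top caddy 0.58 [238.8 176.6] [561.3 231.6] 1984 7.8
scene labels_insert 0.97 [273.1 183.3] [486.7 143. ] 595 71.6
scene tape_insert 0.71 [259.5 167.5] [501.7 241. ] 442 70.3
scene timer_insert 0.77 [247. 154.] [513.4 334.5] 457 68.2
scene caddy 0.8 [276.9 167.9] [542.6 200.2] 1524 51.3
```

```bash
python3 - <<'E'
s=open('h.py').read()
s=s.replace("def cam(n):","import functools\n@functools.lru_cache\ndef cam(n):")
open('h.py','w').write(s)
E
python3 look.py
python3 - <<'E'
from h import *
im=vision.get_image("top"); sc=vision.get_image("scene")
for n,im in(("top",im),("scene",sc)):
    g=im.max(2)
    W=np.zeros(g.shape,np.uint8); px=np.array([proj(n,p) for p in((455,70,5),(475,400,5),(650,370,5),(630,60,5))])
    cv2.fillConvexPoly(W,px.astype(np.int32),1)
    k,l,st,ce=cv2.connectedComponentsWithStats(((g<60)&(W>0)).astype(np.uint8))
    for i in range(1,k):
        if st[i,4]>25: print(n,st[i],np.round(ce[i],1),np.round(ray(n,ce[i],6)[:2],1))
print(ctrl.read_state()['clock'])
E
```

```text
label_roll scene (array([ 5.5827e+02, -3.0159e+02,  1.5000e-01]), np.float64(0.093))
tape_roll scene (array([ 5.4717e+02, -1.7612e+02,  1.2000e-01]), np.float64(0.148))
timer top (array([ 455.39, -227.9 ,    1.89]), np.float64(0.161))
timer scene (array([ 4.569e+02, -2.326e+02,  2.700e-01]), np.float64(0.142))
timer both (array([ 4.5643e+02, -2.2998e+02,  2.7000e-01]), np.float64(0.273))
marker top (array([ 512.25, -440.43,    2.2 ]), np.float64(0.264))
bottle_cap top (array([ 4.2404e+02, -8.2180e+01, -7.0000e-02]), np.float64(0.171))
bottle_cap scene (array([ 4.2297e+02, -8.7920e+01,  2.2000e-01]), np.float64(0.314))
bottle_cap both (array([ 4.2455e+02, -8.3920e+01,  3.0000e-01]), np.float64(0.619))
stirrer scene (array([ 661.62, -107.89,    0.7 ]), np.float64(1.612))
top [217 165  46  14 370] [239.8 171.8] [578.5 229.1]
top [196 179  26  25 511] [208.4 191. ] [513.4 335.3]
top [226 185  21  20 329] [235.9 194.7] [500.2 241.8]
top [256 191  16  16 209] [263.5 198.5] [486.4 148. ]
scene [234 146  28  17 283] [247.4 154.1] [515.9 336.9]
scene [269 150  26  23 187] [281.2 161.2] [579. 226.]
scene [249 162  22  12 206] [259.3 167.5] [503.1 244.7]
scene [264 178  18  10 147] [272.6 182.4] [490.2 150.8]
3.2
```

```bash
cat > t.py <<'E'
from fit import *
import fit as F
ims={n:vision.get_image(n) for n in("top","scene")}
# threshold masks top
top=ims["top"].astype(int); sat=top.max(2)-top.min(2)
def seg(n,p,rad,fn):
    im=ims[n]; x,y=map(int,p); c=im[y-rad:y+rad,x-rad:x+rad]
    bg=np.median(c.reshape(-1,3),0); return c,bg
R_={}
for n in ims:
    for k in("timer","tape_roll","label_roll","marker"):
        R_[k,n]=[ (r['mask'].astype(float),r['score'],r['extent']) for r in vision.regions_of(k,n)]
g={'timer':(456,-230),'tape_roll':(547,-176),'label_roll':(558,-301),'marker':(512,-440)}
for k in g:
    for n in ims:
        p=proj(n,[*g[k],8])
        print(k,n,np.round(p,1),[(np.round(e,1).tolist(),round(s,2)) for m,s,e in R_[k,n]][:5])
# pick timer
for n in ims:
    p=proj(n,[456,-230,8])
    for m,s,e in R_['timer',n]:
        if abs((e[0]+e[2])/2-p[0])<8 and abs((e[1]+e[3])/2-p[1])<8:
            for a in(.25,1.82):
                best=[fit('timer',{n:m},(456,-230))]
            rc=cv2.minAreaRect(cv2.findNonZero(m.astype(np.uint8))); 
            cor=np.array([ray(n,q,10)[:2] for q in cv2.boxPoints(rc)]); print(n,np.round(cor),np.round(np.linalg.norm(np.diff(cor,axis=0),axis=1)))
v=cv2.resize(ims["top"],None,fx=6,fy=6,interpolation=cv2.INTER_CUBIC)
def dr(k,p):
    M=model(k)@R.from_euler('z',p[2]).as_matrix().T+[p[0],p[1],0]
    q=np.array([proj("top",a) for a in M]); cv2.polylines(v,[cv2.convexHull(np.round((q+.5)*6).astype(np.int32))],True,(0,0,255),1)
dr('label_roll',(558,-301.6,0));dr('tape_roll',(547,-176,0));dr('timer',(456,-230,.27));dr('marker',(512,-440,2.2));dr('stirrer',(645,-120,.9))
cv2.imwrite("pics/ov1.png",v[820:1320,1930:2730])
E
python3 t.py
```

```text
timer top [375.1 206.6] [([305.0, 186.5, 322.6, 208.1], 0.75), ([246.1, 233.0, 268.6, 254.5], 0.57), ([360.5, 196.8, 385.4, 213.3], 0.53)]
timer scene [347.3 256.1] [([333.5, 245.0, 363.6, 268.3], 0.68), ([290.4, 203.7, 318.1, 221.3], 0.62), ([216.6, 194.2, 237.7, 207.0], 0.57)]
tape_roll top [358.7 180. ] []
tape_roll scene [358.  228.8] [([347.0, 222.1, 371.7, 239.5], 0.8), ([347.6, 206.5, 386.7, 211.8], 0.41)]
label_roll top [395.3 176.5] []
label_roll scene [394.6 252.4] [([384.2, 242.7, 404.2, 261.2], 0.53)]
marker top [436.5 189.6] [([419.9, 176.2, 456.4, 203.6], 0.54)]
marker scene [425.7 295.2] [([401.5, 291.2, 458.1, 305.8], 0.88)]
top [[ 476. -188.]
 [ 492. -254.]
 [ 434. -267.]
 [ 418. -202.]] [68. 60. 67.]
scene [[ 416. -212.]
 [ 479. -183.]
 [ 492. -258.]
 [ 431. -283.]] [69. 76. 66.]
```

View pics/ov1.png

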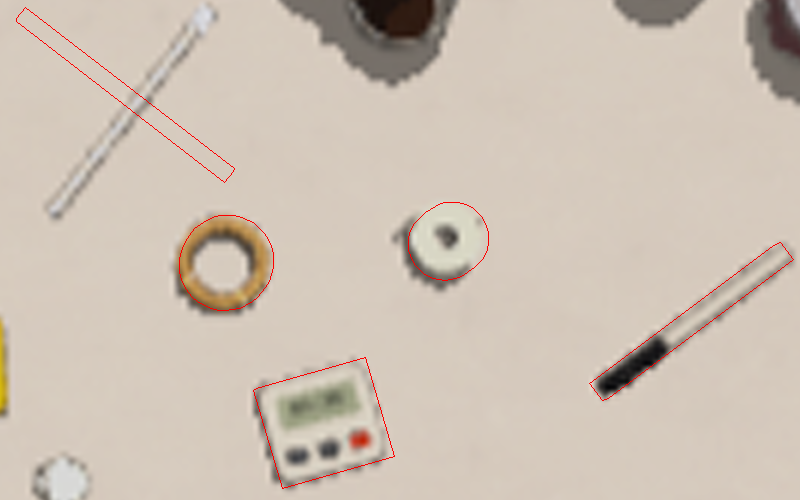

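The label roll (drum, small hole) is at top px (395,177). The bottle cap at (332,217) is smaller and is the look-alike. The white timer is at (375,207), and the yellow ones at (313,197), (257,242) and (440,243) stay. The pen with the black cap is at (437,190), and the plain bar at (344,155) is the stirrer. The overlays on the crop agree with these. Now I'll start moving.

```bash
cat > go.py <<'E'
import sys,numpy as np
from cell import ctrl
from scipy.spatial.transform import Rotation as R
def go(X,Y,Z,psi):
    s=ctrl.read_state(); p=s['eef_pos']; M=R.from_euler('xyz',s['tool_rot']).as_matrix()
    d=M.T@(np.array([X,Y,Z])-p)/10; dy=(psi-s['tool_rot'][2]+np.pi)%(2*np.pi)-np.pi
    print('t',round(s['clock'],2),'pos',np.round(p,1),'rot',np.round(s['tool_rot'],3),'w',round(s['width'],1),'F',np.round(s['force'],1),'q',np.round(s['qpos'],2))
    print('shift cm',np.round(d,2),'spin',round(-dy,3))
    yw=psi; dw=np.array([X,Y,Z])-p; print('if spun first: ',np.round([ (dw[0]*np.cos(yw)+dw[1]*np.sin(yw))/10,(dw[0]*np.sin(yw)-dw[1]*np.cos(yw))/10,-dw[2]/10],2))
go(*map(float,sys.argv[1:5]))
E
python3 -m crank '[{"spin":0.15},{"spin":0.15},{"spin":0.15},{"spin":0.15},{"spin":0.15}]' 100
python3 -m crank '[{"spin":0.15},{"spin":0.126},{"spin":0}]'
python3 go.py 480 300 230 1.841
```

```text
t 3.7 pos [176.4 625.6 231.3] rot [ 3.142 -0.     2.867] w 85.4 F [-0.3  0.4 -0.5] q [-1.36  0.63  0.04  1.52 -0.03  1.   -0.02]
shift cm [-38.06 -23.1    0.13] spin 1.026
if spun first:  [-39.49  20.57   0.13]invalid input at $[0]: expected keys x, y, z, spin
invalid input at $[0]: expected keys x, y, z, spin
```

```bash
python3 -m crank '[{"x":0,"y":0,"z":0,"spin":0.15},{"x":0,"y":0,"z":0,"spin":0.15},{"x":0,"y":0,"z":0,"spin":0.15},{"x":0,"y":0,"z":0,"spin":0.15},{"x":0,"y":0,"z":0,"spin":0.15}]' 100
python3 -m crank '[{"x":0,"y":0,"z":0,"spin":0.15},{"x":0,"y":0,"z":0,"spin":0.126},{"x":0,"y":0,"z":0,"spin":0}]'
python3 go.py 480 300 230 1.841
```

```text
clock: 4.2
eef_pos: [176.3, 625.7, 231.4]
tool_rot: [-3.142, -0.0, 2.111]
force: [-0.7, 0.5, 0.3]
width: 85.4
clock: 4.5
eef_pos: [176.1, 625.7, 231.2]
tool_rot: [3.141, 0.0, 1.841]
force: [-0.2, -0.3, 0.6]
width: 85.5
t 4.5 pos [176.1 625.7 231.2] rot [3.141 0.    1.841] w 85.5 F [-0.2 -0.3  0.6] q [-1.53  0.65  0.32  1.52 -0.23  1.01 -0.87]
shift cm [-39.49  20.6    0.14] spin -0.0
if spun first:  [-39.5   20.59   0.12]
```

```bash
python3 -m crank '[{"x":-3.95,"y":2.06,"z":0,"spin":0},{"x":-3.95,"y":2.06,"z":0,"spin":0},{"x":-3.95,"y":2.06,"z":0,"spin":0},{"x":-3.95,"y":2.06,"z":0,"spin":0},{"x":-3.95,"y":2.06,"z":0,"spin":0}]'
python3 -m crank '[{"x":-3.95,"y":2.06,"z":0,"spin":0},{"x":-3.95,"y":2.06,"z":0,"spin":0},{"x":-3.95,"y":2.06,"z":0,"spin":0},{"x":-3.95,"y":2.06,"z":0,"spin":0},{"x":-3.95,"y":2.06,"z":0,"spin":0}]'
python3 -m crank '[{"x":0,"y":0,"z":0,"spin":0}]'
python3 go.py 456 -230 120 1.841
```

```text
clock: 5.0
eef_pos: [329.3, 461.5, 231.5]
tool_rot: [3.141, -0.0, 1.845]
force: [0.3, -0.1, -0.3]
width: 85.3
clock: 5.5
eef_pos: [481.4, 298.6, 231.6]
tool_rot: [3.141, -0.0, 1.845]
force: [0.9, 0.2, 0.0]
width: 85.4
clock: 5.6
eef_pos: [485.8, 292.6, 232.0]
tool_rot: [3.138, 0.004, 1.833]
force: [-0.6, 0.1, -0.1]
width: 85.0
t 5.6 pos [485.8 292.6 232. ] rot [3.138 0.004 1.833] w 85.0 F [-0.6  0.1 -0.1] q [-0.81  0.53  0.33  1.76 -0.21  0.89 -0.13]
shift cm [-49.66 -16.45  11.36] spin -0.008
if spun first:  [-49.57 -16.82  11.2 ]
```

```bash
python3 -m crank '[{"x":-4.2,"y":-1.37,"z":0,"spin":0},{"x":-4.2,"y":-1.37,"z":0,"spin":0},{"x":-4.2,"y":-1.37,"z":0.5,"spin":0},{"x":-4.2,"y":-1.37,"z":0.5,"spin":0},{"x":-4.2,"y":-1.37,"z":0.5,"spin":0}]'
python3 -m crank '[{"x":-4.2,"y":-1.37,"z":1,"spin":0},{"x":-4.2,"y":-1.37,"z":1,"spin":0},{"x":-4.2,"y":-1.37,"z":1,"spin":0},{"x":-4.2,"y":-1.37,"z":1,"spin":0},{"x":-4.2,"y":-1.37,"z":1,"spin":0}]'
python3 -m crank '[{"x":-4.2,"y":-1.37,"z":1,"spin":0},{"x":-4.2,"y":-1.37,"z":1,"spin":0},{"x":0,"y":0,"z":1,"spin":0},{"x":0,"y":0,"z":0,"spin":0},{"x":0,"y":0,"z":0,"spin":0}]'
python3 go.py 456 -230 60 1.841
python3 - <<'E'
from h import *
im=vision.get_image("scene"); cv2.imwrite("pics/s1.png",cv2.resize(im[130:320,210:470],None,fx=3,fy=3,interpolation=cv2.INTER_CUBIC))
E
```

```text
clock: 6.1
eef_pos: [470.0, 78.2, 216.4]
tool_rot: [3.141, -0.0, 1.845]
force: [0.9, 0.5, -0.8]
width: 85.5
clock: 6.6
eef_pos: [460.4, -142.6, 166.1]
tool_rot: [3.141, -0.0, 1.845]
force: [1.0, 0.5, -0.5]
width: 85.0
clock: 7.1
eef_pos: [456.5, -228.1, 136.2]
tool_rot: [3.142, -0.001, 1.844]
force: [1.4, -0.1, 0.4]
width: 85.6
t 7.1 pos [ 456.5 -228.1  136.2] rot [ 3.142e+00 -1.000e-03  1.844e+00] w 85.6 F [ 1.4 -0.1  0.4] q [ 0.24  0.58  0.25  2.   -0.25  0.59  0.93]
shift cm [-0.18 -0.09  7.62] spin 0.003
if spun first:  [-0.17 -0.09  7.62]
```

View pics/s1.png

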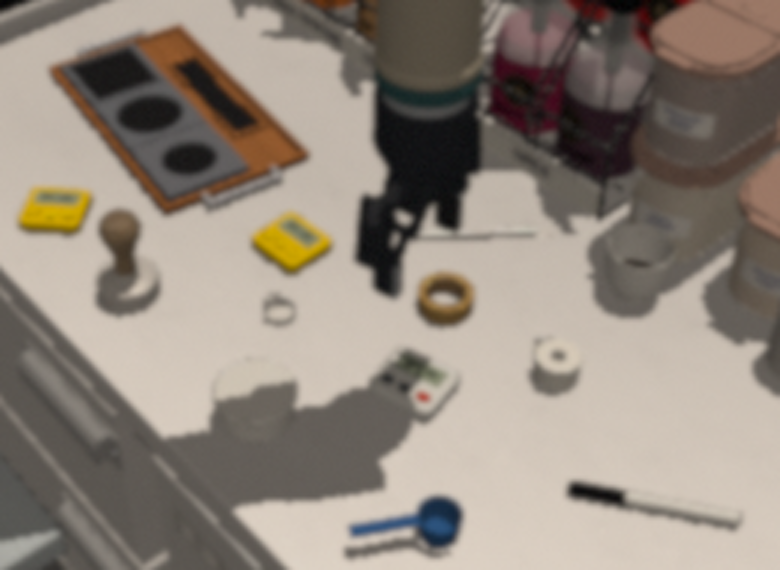

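```bash
python3 -m crank '[{"x":-0.15,"y":-0.1,"z":3.5,"spin":0},{"x":0,"y":0,"z":3.5,"spin":0},{"x":0,"y":0,"z":2.5,"spin":0},{"x":0,"y":0,"z":0,"spin":0},{"x":0,"y":0,"z":0,"spin":0}]'
python3 go.py 456 -230 2 1.841
python3 - <<'E'
from h import *
for n in("top","scene"):
    im=vision.get_image(n); u,v=map(int,proj(n,[456,-230,8])); cv2.imwrite(f"pics/g1{n}.png",cv2.resize(im[v-50:v+50,u-65:u+65],None,fx=5,fy=5,interpolation=cv2.INTER_CUBIC))
E
```

```text
clock: 7.65
eef_pos: [456.3, -230.4, 41.9]
tool_rot: [3.141, -0.0, 1.843]
force: [0.5, -0.1, 0.3]
width: 85.4
t 7.65 pos [ 456.3 -230.4   41.9] rot [ 3.141 -0.     1.843] w 85.4 F [ 0.5 -0.1  0.3] q [ 0.3   0.75  0.16  2.05 -0.31  0.37  0.99]
shift cm [ 0.05 -0.01  3.99] spin 0.002
if spun first:  [ 0.05 -0.01  3.99]
```

View pics/g1scene.png

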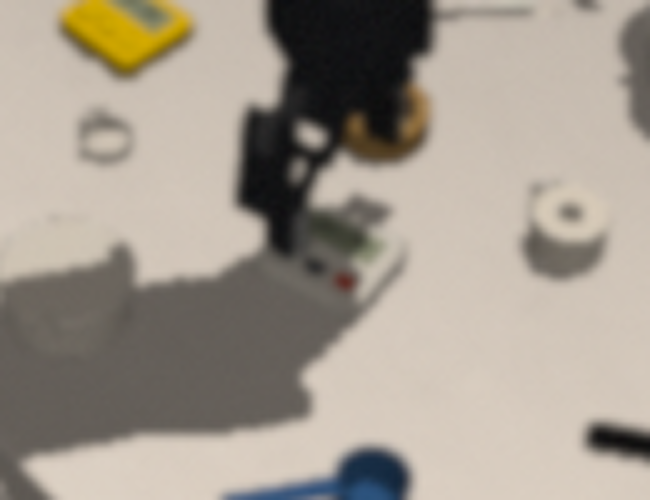

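View pics/g1top.png

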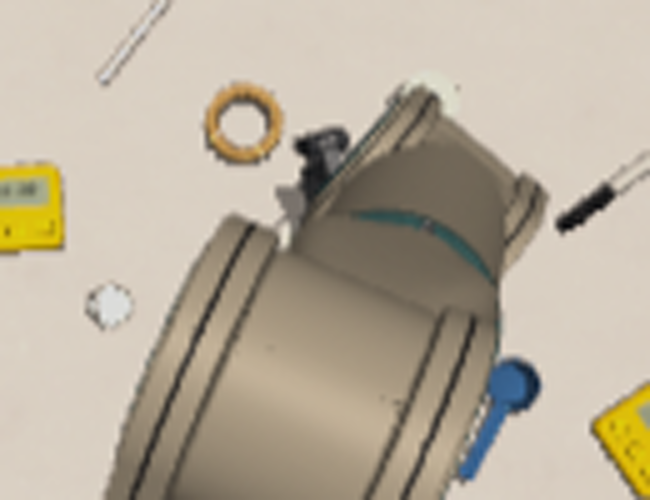

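```bash
python3 -m crank '[{"x":0,"y":0,"z":2,"spin":0},{"x":0,"y":0,"z":1.5,"spin":0},{"x":0,"y":0,"z":0.5,"spin":0},{"x":0,"y":0,"z":0,"spin":0},{"x":0,"y":0,"z":0,"spin":0}]'
python3 -m crank '[{"x":0,"y":0,"z":0,"spin":0},{"x":0,"y":0,"z":0,"spin":0},{"x":0,"y":0,"z":0,"spin":0},{"x":0,"y":0,"z":0,"spin":0},{"x":0,"y":0,"z":0,"spin":0}]' 40
python3 -m crank '[{"x":0,"y":0,"z":0,"spin":0},{"x":0,"y":0,"z":0,"spin":0},{"x":0,"y":0,"z":0,"spin":0},{"x":0,"y":0,"z":0,"spin":0},{"x":0,"y":0,"z":0,"spin":0}]'
python3 -m crank '[{"x":0,"y":0,"z":-1,"spin":0},{"x":0,"y":0,"z":-3,"spin":0},{"x":0,"y":0,"z":-4,"spin":0},{"x":0,"y":0,"z":-4,"spin":0},{"x":0,"y":0,"z":0,"spin":0}]'
python3 go.py 456 -230 2 1.841
python3 - <<'E'
from h import *
im=vision.get_image("scene"); cv2.imwrite("pics/s2.png",cv2.resize(im[130:320,210:470],None,fx=3,fy=3,interpolation=cv2.INTER_CUBIC))
E
```

```text
clock: 8.25
eef_pos: [456.3, -231.7, 2.3]
tool_rot: [3.14, 0.001, 1.841]
force: [0.7, 0.0, -0.5]
width: 85.3
clock: 8.75
eef_pos: [456.2, -231.6, 2.6]
tool_rot: [3.14, 0.001, 1.84]
force: [-1.5, 1.1, 11.1]
width: 54.7
clock: 9.25
eef_pos: [456.2, -231.6, 2.6]
tool_rot: [3.14, 0.001, 1.84]
force: [-1.4, 1.2, 10.9]
width: 54.3
clock: 9.75
eef_pos: [458.5, -233.1, 126.3]
tool_rot: [3.134, 0.006, 1.841]
force: [0.3, -0.2, -1.1]
width: 54.4
t 9.75 pos [ 458.5 -233.1  126.3] rot [3.134 0.006 1.841] w 54.4 F [ 0.3 -0.2 -1.1] q [ 0.25  0.6   0.25  2.01 -0.27  0.55  0.96]
shift cm [ 0.44 -0.25 12.42] spin -0.0
if spun first:  [ 0.37 -0.16 12.43]
```

View pics/s2.png

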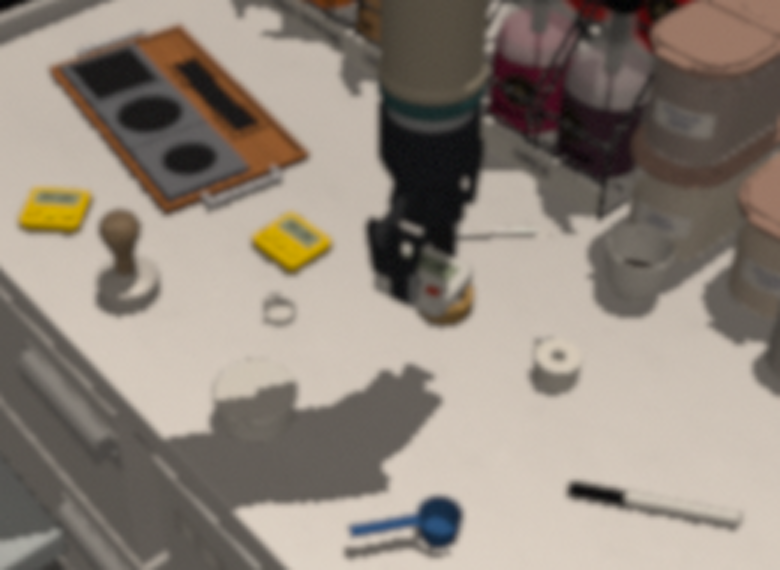

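Run:
```python
from h import *
im=vision.get_image("scene"); cv2.imwrite("pics/s3.png",cv2.resize(im[190:250,320:400],None,fx=10,fy=10,interpolation=cv2.INTER_CUBIC))
```

```text
(no output)
```

View pics/s3.png

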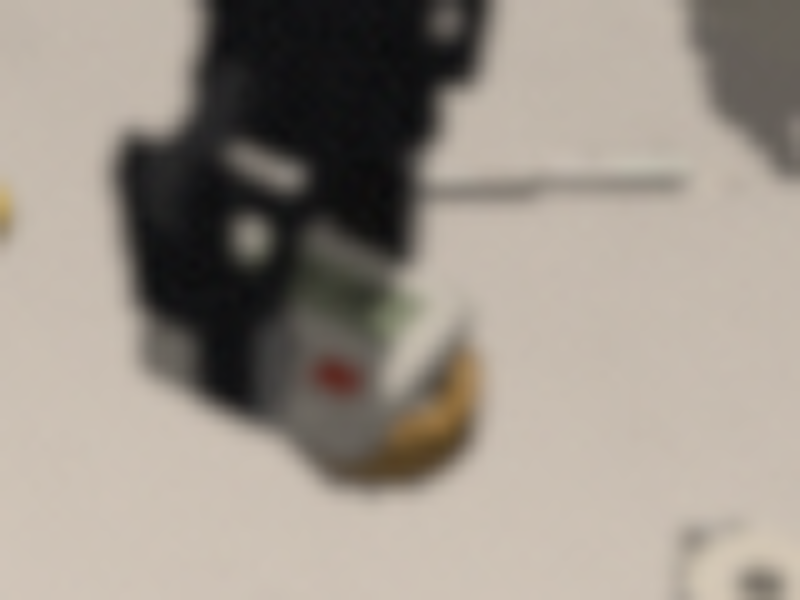

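```bash
cat > wire.py <<'E'
from h import *
import sys
def wire(im,n,pos,yaw,a,b,hh,crop,s,fn):
    P=np.array([[x,y,z] for z in(0,hh) for x,y in((-a/2,-b/2),(a/2,-b/2),(a/2,b/2),(-a/2,b/2))])@R.from_euler('z',yaw).as_matrix().T+pos
    v=cv2.resize(im[crop[1]:crop[3],crop[0]:crop[2]],None,fx=s,fy=s,interpolation=cv2.INTER_CUBIC)
    q=np.array([proj(n,p) for p in P]); q=np.round((q+.5-[crop[0],crop[1]])*s).astype(int)
    for i in range(4):
        for A,B in((i,(i+1)%4),(i+4,(i+1)%4+4),(i,i+4)): cv2.line(v,tuple(map(int,q[A])),tuple(map(int,q[B])),(0,0,255),1)
    cv2.imwrite(fn,v)
E
python3 - <<'E'
from wire import *
p=ctrl.read_state()['eef_pos']
wire(vision.get_image("scene"),"scene",[p[0],p[1],p[2]-2],.27,58,64,14,(320,180,400,250),8,"pics/w1.png"); print(p)
E
```

```text
[ 456.24146959 -231.43235403  122.48833483]
```

View pics/w1.png

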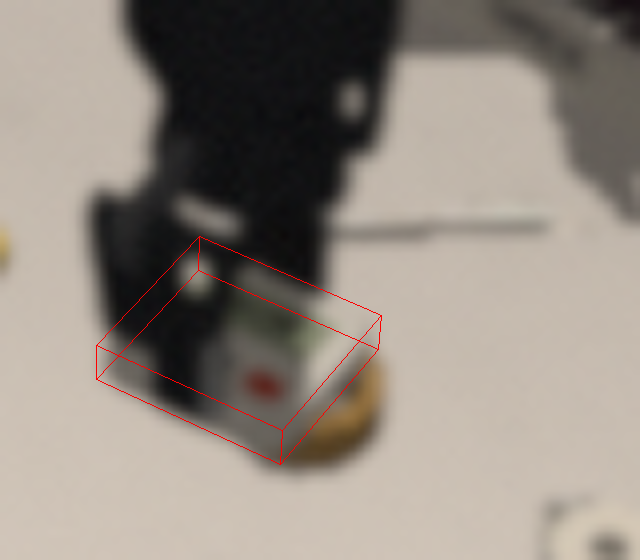

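```bash
python3 -m crank '[{"x":0,"y":0,"z":-1,"spin":0.14},{"x":0,"y":0,"z":-1,"spin":0.14},{"x":0,"y":0,"z":-1,"spin":0.131},{"x":0,"y":0,"z":0,"spin":0}]'
python3 -m crank '[{"x":3,"y":-0.19,"z":0,"spin":0},{"x":4.75,"y":-0.19,"z":0,"spin":0},{"x":4.75,"y":-0.19,"z":0,"spin":0},{"x":4.75,"y":-0.19,"z":0,"spin":0},{"x":4.75,"y":-0.19,"z":0,"spin":0}]'
python3 -m crank '[{"x":4.75,"y":-0.19,"z":0,"spin":0},{"x":4.75,"y":-0.19,"z":0,"spin":0},{"x":4.75,"y":-0.19,"z":0,"spin":0},{"x":4.75,"y":-0.19,"z":0,"spin":0},{"x":4.75,"y":-0.19,"z":0,"spin":0}]'
python3 -m crank '[{"x":4.75,"y":-0.19,"z":0,"spin":0},{"x":3.5,"y":-0.14,"z":0,"spin":0},{"x":3,"y":0,"z":0,"spin":0},{"x":0,"y":0,"z":0,"spin":0},{"x":0,"y":0,"z":0,"spin":0}]'
python3 go.py 514 335.5 60 1.43
```

```text
clock: 10.3
eef_pos: [455.4, -231.4, 150.8]
tool_rot: [-3.14, 0.0, 1.429]
force: [0.3, 0.8, -1.2]
width: 54.3
clock: 10.8
eef_pos: [476.2, -10.5, 150.0]
tool_rot: [-3.139, 0.001, 1.433]
force: [0.7, 0.1, -0.5]
width: 54.2
clock: 11.3
eef_pos: [500.1, 225.8, 149.7]
tool_rot: [-3.139, 0.002, 1.433]
force: [1.5, 0.0, -0.6]
width: 54.4
clock: 11.8
eef_pos: [512.6, 335.7, 149.3]
tool_rot: [-3.139, 0.003, 1.433]
force: [0.1, -1.3, -0.6]
width: 54.4
t 11.8 pos [512.6 335.7 149.3] rot [-3.139e+00  3.000e-03  1.433e+00] w 54.4 F [ 0.1 -1.3 -0.6] q [-0.92  0.72  0.5   1.71 -0.44  0.82 -0.36]
shift cm [0.02 0.16 8.93] spin 0.003
if spun first:  [-0.    0.14  8.93]
```

```bash
python3 -m crank '[{"x":0,"y":0.14,"z":4,"spin":0},{"x":0,"y":0,"z":4,"spin":0},{"x":0,"y":0,"z":3,"spin":0},{"x":0,"y":0,"z":1,"spin":0},{"x":0,"y":0,"z":0,"spin":0}]'
python3 -m crank '[{"x":0,"y":0,"z":0,"spin":0}]'
python3 go.py 514 335.5 7 1.43
python3 - <<'E'
from wire import *
p=ctrl.read_state()['eef_pos']
wire(vision.get_image("scene"),"scene",[p[0],p[1],p[2]-2],-.14,58,64,14,(210,110,310,200),7,"pics/w2.png")
E
```

```text
clock: 12.3
eef_pos: [514.3, 333.6, 29.8]
tool_rot: [-3.139, 0.003, 1.429]
force: [-0.4, -0.5, 0.1]
width: 54.8
clock: 12.4
eef_pos: [516.2, 335.2, 32.4]
tool_rot: [3.14, -0.001, 1.429]
force: [0.3, 0.7, 0.6]
width: 54.2
t 12.4 pos [516.2 335.2  32.4] rot [ 3.140e+00 -1.000e-03  1.429e+00] w 54.2 F [0.3 0.7 0.6] q [-0.86  0.88  0.39  1.76 -0.54  0.6  -0.28]
shift cm [-0.01 -0.23  2.54] spin -0.001
if spun first:  [-0.   -0.22  2.54]
```

View pics/w2.png

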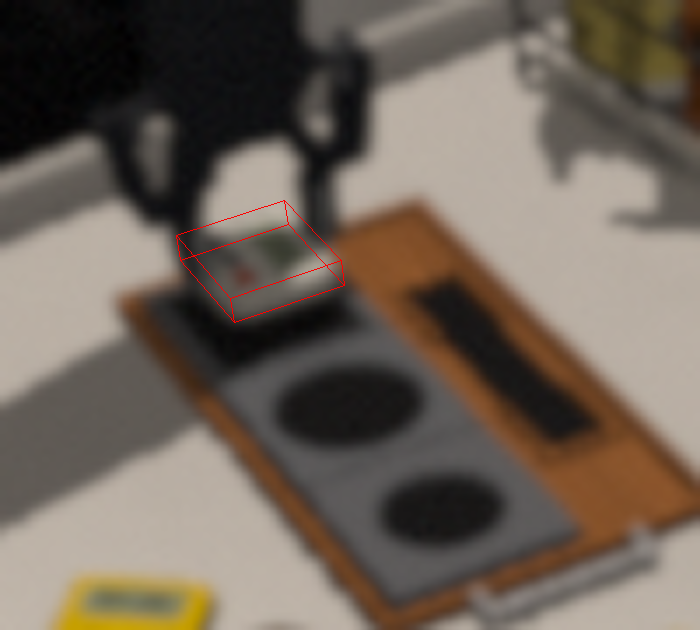

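```bash
python3 -m crank '[{"x":0,"y":-0.1,"z":1.5,"spin":0},{"x":0,"y":0,"z":0.7,"spin":0},{"x":0,"y":0,"z":0.3,"spin":0},{"x":0,"y":0,"z":0,"spin":0},{"x":0,"y":0,"z":0,"spin":0}]'
python3 go.py 514 335.5 6.5 1.43
```

```text
clock: 12.95
eef_pos: [514.7, 336.7, 12.4]
tool_rot: [3.141, -0.004, 1.43]
force: [-12.1, -5.0, 46.1]
width: 54.3
t 12.95 pos [514.7 336.7  12.4] rot [ 3.141 -0.004  1.43 ] w 54.3 F [-12.1  -5.   46.1] q [-0.84  0.91  0.37  1.77 -0.56  0.57 -0.27]
shift cm [-0.13 -0.05  0.59] spin -0.0
if spun first:  [-0.13 -0.05  0.59]
```

```bash
python3 -m crank '[{"x":0,"y":0,"z":-0.4,"spin":0},{"x":0,"y":0,"z":0,"spin":0},{"x":0,"y":0,"z":0,"spin":0}]'
python3 go.py 514 335.5 6.5 1.43
python3 - <<'E'
from wire import *
p=ctrl.read_state()['eef_pos']
for n,c in (("scene",(210,110,310,200)),("top",(170,150,270,230))):
  wire(vision.get_image(n),n,[p[0],p[1],p[2]-2],-.14,58,64,14,c,7,f"pics/w3{n}.png")
E
```

```text
clock: 13.25
eef_pos: [514.8, 336.8, 12.6]
tool_rot: [3.14, -0.003, 1.43]
force: [-4.5, -0.7, 20.4]
width: 54.5
t 13.25 pos [514.8 336.8  12.6] rot [ 3.14e+00 -3.00e-03  1.43e+00] w 54.5 F [-4.5 -0.7 20.4] q [-0.85  0.91  0.37  1.77 -0.56  0.57 -0.27]
shift cm [-0.14 -0.06  0.61] spin 0.0
if spun first:  [-0.14 -0.06  0.61]
```

View pics/w3scene.png

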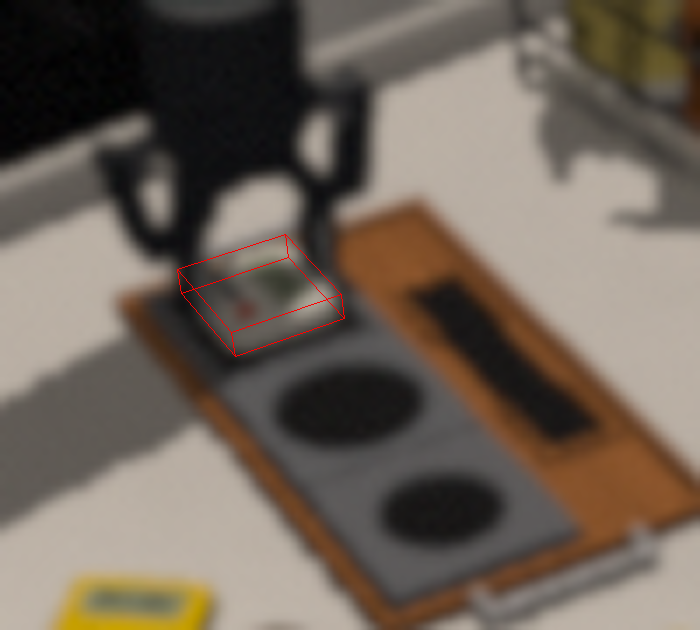

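View pics/w3top.png

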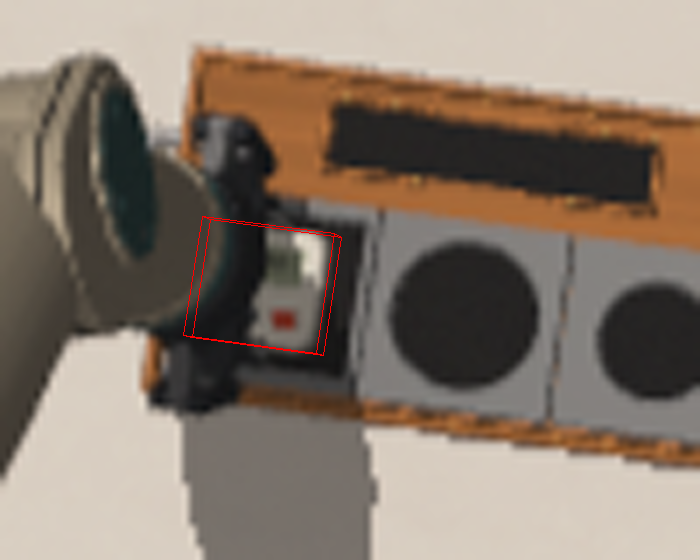

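```bash
python3 -m crank '[{"x":0,"y":0,"z":-0.25,"spin":0},{"x":0,"y":0,"z":0,"spin":0},{"x":0,"y":0,"z":0,"spin":0}]'
python3 -m crank '[{"x":0,"y":0,"z":0,"spin":0},{"x":0,"y":0,"z":0,"spin":0},{"x":0,"y":0,"z":0,"spin":0},{"x":0,"y":0,"z":0,"spin":0}]' 80
python3 -m crank '[{"x":0,"y":0,"z":-1,"spin":0},{"x":0,"y":0,"z":-3,"spin":0},{"x":0,"y":0,"z":-4,"spin":0},{"x":0,"y":0,"z":-4,"spin":0},{"x":0,"y":0,"z":0,"spin":0}]'
python3 - <<'E'
from wire import *
for n,c in (("scene",(210,110,310,200)),("top",(170,150,270,230))):
  wire(vision.get_image(n),n,[514,335.5,4],-.14,58,64,14,c,7,f"pics/w4{n}.png")
E
```

```text
clock: 13.65
eef_pos: [514.1, 336.3, 12.8]
tool_rot: [3.142, -0.0, 1.43]
force: [-1.0, -0.3, 6.6]
width: 54.8
clock: 14.05
eef_pos: [513.9, 335.9, 12.4]
tool_rot: [-3.141, 0.0, 1.43]
force: [0.0, 0.2, -0.4]
width: 68.4
clock: 14.55
eef_pos: [517.9, 337.4, 139.0]
tool_rot: [3.133, -0.007, 1.429]
force: [0.6, 0.7, -0.7]
width: 68.1
```

View pics/w4scene.png

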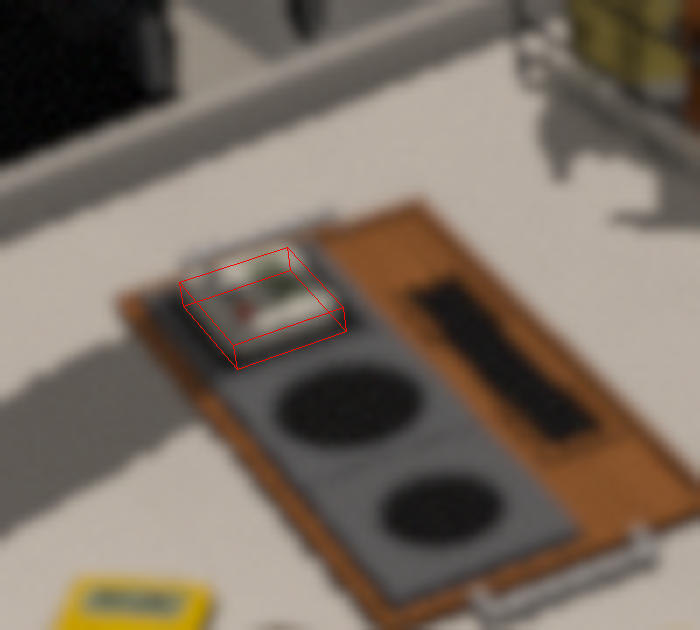

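View pics/w4top.png

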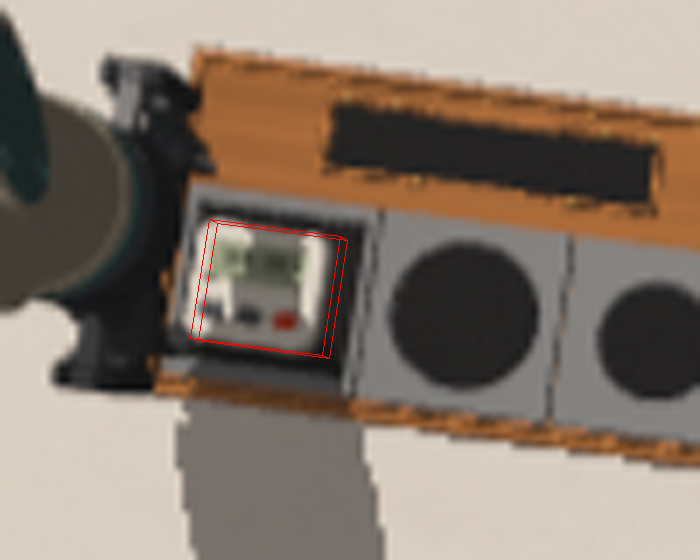

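```bash
python3 go.py 547 -176 130 1.43
```

```text
t 14.65 pos [514.6 336.5 134.4] rot [ 3.14e+00 -2.00e-03  1.43e+00] w 68.4 F [-0.2  0.3 -0.6] q [-0.92  0.74  0.49  1.72 -0.46  0.79 -0.35]
shift cm [-50.29  10.4    0.35] spin -0.0
if spun first:  [-50.29  10.4    0.44]
```

```bash
python3 -m crank '[{"x":-3,"y":0.7,"z":-0.5,"spin":0},{"x":-4.5,"y":0.9,"z":0,"spin":0},{"x":-4.5,"y":0.9,"z":0,"spin":0},{"x":-4.5,"y":0.9,"z":0,"spin":0},{"x":-4.5,"y":0.9,"z":0,"spin":0}]' 100
python3 -m crank '[{"x":-4.5,"y":0.9,"z":0,"spin":0},{"x":-4.5,"y":0.9,"z":0,"spin":0},{"x":-4.5,"y":0.9,"z":0,"spin":0},{"x":-4.5,"y":0.9,"z":0,"spin":0},{"x":-4.5,"y":0.9,"z":0,"spin":0}]'
python3 -m crank '[{"x":-4.5,"y":0.9,"z":0,"spin":0},{"x":-2.3,"y":0.7,"z":0,"spin":0},{"x":0,"y":0,"z":0,"spin":0},{"x":0,"y":0,"z":0,"spin":0},{"x":0,"y":0,"z":0,"spin":0}]'
python3 go.py 547 -176 50 1.43
python3 - <<'E'
from wire import *
from fit import fit
for n,c in (("scene",(210,110,310,200)),("top",(170,150,270,230))):
  wire(vision.get_image(n),n,[514,335.5,4],-.14,58,64,14,c,7,f"pics/w5{n}.png")
  for r in vision.regions_of("timer",n):
    e=r['extent'];p=proj(n,[514,335,12])
    if abs((e[0]+e[2])/2-p[0])<10 and abs((e[1]+e[3])/2-p[1])<10: print(n,r['score'],fit('timer',{n:r['mask'].astype(float)},(514,335),4))
E
```

```text
clock: 15.15
eef_pos: [525.9, 120.3, 136.7]
tool_rot: [-3.139, 0.001, 1.43]
force: [0.8, -0.5, 0.4]
width: 85.3
clock: 15.65
eef_pos: [538.9, -108.5, 136.7]
tool_rot: [-3.139, -0.0, 1.43]
force: [0.7, 0.2, 0.1]
width: 85.5
clock: 16.15
eef_pos: [545.9, -174.4, 136.9]
tool_rot: [-3.139, -0.002, 1.432]
force: [-0.8, 0.4, -0.6]
width: 85.2
t 16.15 pos [ 545.9 -174.4  136.9] rot [-3.139e+00 -2.000e-03  1.432e+00] w 85.2 F [-0.8  0.4 -0.6] q [ 0.01  0.68  0.4   1.83 -0.39  0.71  0.49]
shift cm [-0.15  0.15  8.69] spin 0.002
if spun first:  [-0.14  0.14  8.69]
scene 0.48 (array([520.62, 342.51,   2.97]), np.float64(0.107))
top 0.65 (array([516.97, 338.65,   3.  ]), np.float64(0.085))
```

View pics/w5scene.png

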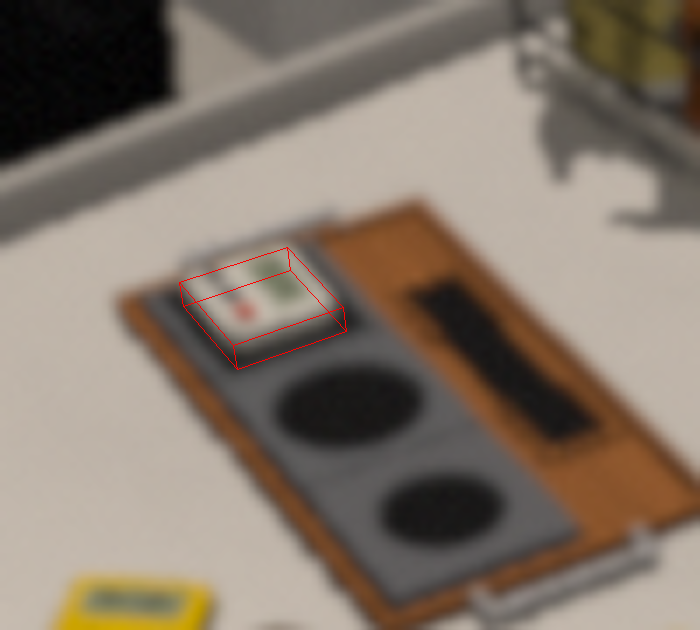

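View pics/w5top.png

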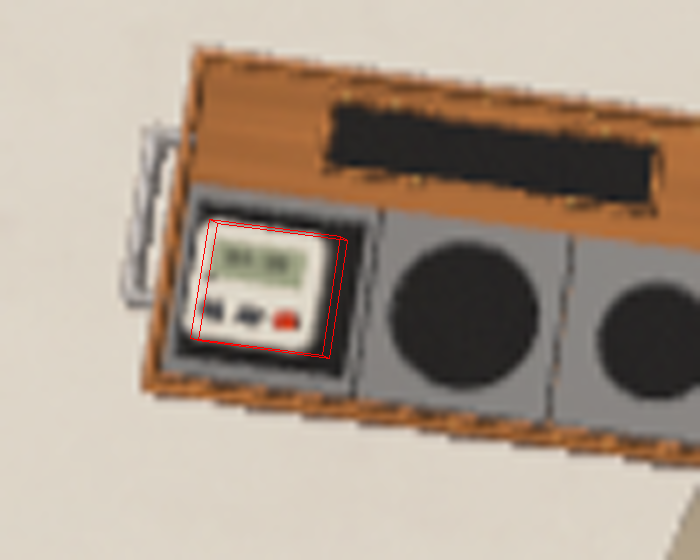

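```bash
python3 -m crank '[{"x":-0.15,"y":0.15,"z":4,"spin":0},{"x":0,"y":0,"z":4,"spin":0},{"x":0,"y":0,"z":2.5,"spin":0},{"x":0,"y":0,"z":0,"spin":0},{"x":0,"y":0,"z":0,"spin":0}]'
python3 go.py 547 -176 12 1.43
python3 - <<'E'
from wire import *
n="scene";im=vision.get_image(n); u,v=map(int,proj(n,[547,-176,8])); cv2.imwrite(f"pics/g2{n}.png",cv2.resize(im[v-45:v+45,u-55:u+55],None,fx=6,fy=6,interpolation=cv2.INTER_CUBIC))
E
```

```text
clock: 16.85
eef_pos: [547.8, -178.1, 33.1]
tool_rot: [-3.141, 0.0, 1.43]
force: [0.1, 1.2, 0.3]
width: 85.2
t 16.85 pos [ 547.8 -178.1   33.1] rot [-3.141  0.     1.43 ] w 85.2 F [0.1 1.2 0.3] q [ 0.08  0.83  0.3   1.87 -0.47  0.51  0.56]
shift cm [ 0.2  -0.11  2.11] spin 0.0
if spun first:  [ 0.2  -0.11  2.11]
```

View pics/g2scene.png

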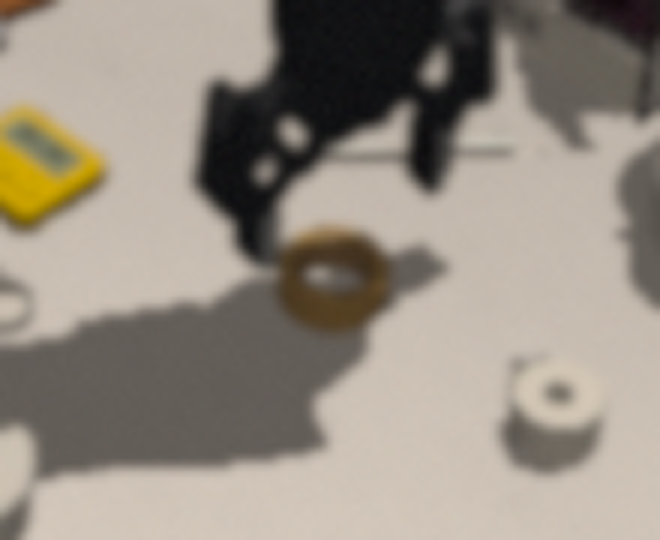

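```bash
python3 -m crank '[{"x":0.2,"y":-0.1,"z":1.5,"spin":0},{"x":0,"y":0,"z":0.7,"spin":0},{"x":0,"y":0,"z":0,"spin":0},{"x":0,"y":0,"z":0,"spin":0}]'
python3 -m crank '[{"x":0,"y":0,"z":0,"spin":0},{"x":0,"y":0,"z":0,"spin":0},{"x":0,"y":0,"z":0,"spin":0},{"x":0,"y":0,"z":0,"spin":0},{"x":0,"y":0,"z":0,"spin":0}]' 30
python3 -m crank '[{"x":0,"y":0,"z":0,"spin":0},{"x":0,"y":0,"z":0,"spin":0},{"x":0,"y":0,"z":0,"spin":0}]'
python3 -m crank '[{"x":0,"y":0,"z":-1,"spin":0},{"x":0,"y":0,"z":-3,"spin":0},{"x":0,"y":0,"z":-4,"spin":0},{"x":0,"y":0,"z":-4,"spin":0},{"x":0,"y":0,"z":0,"spin":0}]'
python3 go.py 501 242 130 1.43
python3 - <<'E'
from wire import *
n="scene";im=vision.get_image(n); u,v=map(int,proj(n,[547,-176,100])); cv2.imwrite(f"pics/g3{n}.png",cv2.resize(im[v-45:v+45,u-55:u+55],None,fx=6,fy=6,interpolation=cv2.INTER_CUBIC))
E
```

```text
clock: 17.3
eef_pos: [547.5, -176.5, 11.7]
tool_rot: [3.14, 0.0, 1.43]
force: [0.7, -0.3, 0.6]
width: 85.5
clock: 17.8
eef_pos: [547.0, -176.3, 12.0]
tool_rot: [3.141, -0.0, 1.43]
force: [-2.1, -0.4, 9.7]
width: 47.6
clock: 18.1
eef_pos: [547.0, -176.3, 12.0]
tool_rot: [3.141, -0.0, 1.43]
force: [-2.4, 1.7, 8.9]
width: 47.8
clock: 18.6
eef_pos: [550.4, -177.9, 136.3]
tool_rot: [3.131, 0.002, 1.43]
force: [0.4, 0.3, -0.2]
width: 47.8
t 18.6 pos [ 550.4 -177.9  136.3] rot [3.131e+00 2.000e-03 1.430e+00] w 47.8 F [ 0.4  0.3 -0.2] q [ 0.01  0.68  0.41  1.83 -0.4   0.7   0.5 ]
shift cm [ 40.88 -10.8    0.45] spin -0.0
if spun first:  [ 40.89 -10.78   0.63]
```

View pics/g3scene.png

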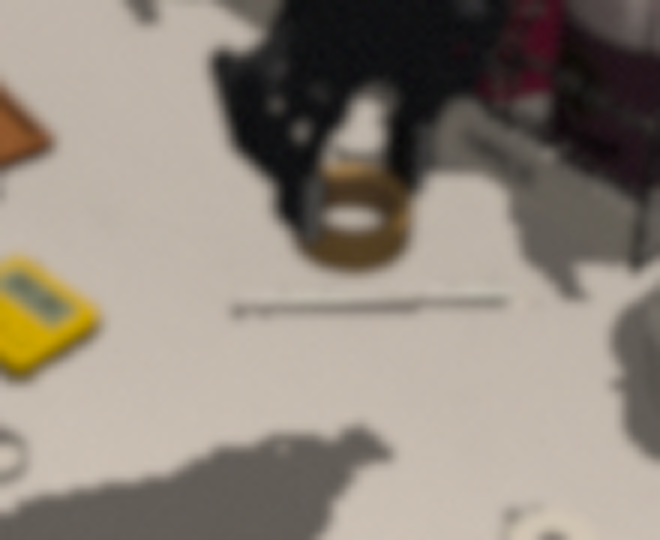

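```bash
python3 -m crank '[{"x":3,"y":-0.7,"z":0,"spin":0},{"x":4.5,"y":-1.2,"z":0,"spin":0},{"x":4.5,"y":-1.2,"z":0,"spin":0},{"x":4.5,"y":-1.2,"z":0,"spin":0},{"x":4.5,"y":-1.2,"z":0,"spin":0}]'
python3 -m crank '[{"x":4.5,"y":-1.2,"z":0,"spin":0},{"x":4.5,"y":-1.2,"z":0,"spin":0},{"x":4.5,"y":-1.2,"z":0,"spin":0},{"x":4.5,"y":-1.2,"z":0,"spin":0},{"x":1.8,"y":-0.1,"z":0,"spin":0}]'
python3 -m crank '[{"x":0,"y":0,"z":2,"spin":0},{"x":0,"y":0,"z":2,"spin":0},{"x":0,"y":0,"z":1,"spin":0},{"x":0,"y":0,"z":0,"spin":0},{"x":0,"y":0,"z":0,"spin":0}]'
python3 go.py 501.5 242 16 1.43
```

```text
clock: 19.15
eef_pos: [520.6, 41.2, 129.8]
tool_rot: [-3.139, 0.0, 1.429]
force: [0.2, 0.2, 0.5]
width: 47.8
clock: 19.65
eef_pos: [498.2, 248.5, 129.2]
tool_rot: [-3.137, -0.001, 1.437]
force: [0.6, -0.4, -0.1]
width: 47.4
clock: 20.15
eef_pos: [501.4, 241.9, 80.7]
tool_rot: [-3.141, 0.0, 1.429]
force: [0.3, 0.4, 0.2]
width: 47.4
t 20.15 pos [501.4 241.9  80.7] rot [-3.141  0.     1.429] w 47.4 F [0.3 0.4 0.2] q [-0.76  0.75  0.42  1.91 -0.52  0.59 -0.14]
shift cm [0.01 0.01 6.47] spin -0.001
if spun first:  [0.01 0.01 6.47]
```

```bash
python3 -m crank '[{"x":0,"y":0,"z":3,"spin":0},{"x":0,"y":0,"z":1.8,"spin":0},{"x":0,"y":0,"z":0.8,"spin":0},{"x":0,"y":0,"z":0,"spin":0},{"x":0,"y":0,"z":0,"spin":0}]'
python3 -m crank '[{"x":0,"y":0,"z":0.4,"spin":0},{"x":0,"y":0,"z":0.3,"spin":0},{"x":0,"y":0,"z":0,"spin":0},{"x":0,"y":0,"z":0,"spin":0}]'
python3 go.py 501.5 242 16 1.43
```

```text
clock: 20.65
eef_pos: [502.1, 242.4, 25.7]
tool_rot: [3.14, -0.001, 1.429]
force: [0.5, 0.1, -0.2]
width: 47.6
clock: 21.05
eef_pos: [502.6, 242.8, 21.8]
tool_rot: [3.139, -0.003, 1.429]
force: [-5.8, -2.3, 29.1]
width: 47.7
t 21.05 pos [502.6 242.8  21.8] rot [ 3.139e+00 -3.000e-03  1.429e+00] w 47.7 F [-5.8 -2.3 29.1] q [-0.71  0.84  0.34  1.93 -0.59  0.46 -0.09]
shift cm [-0.1  -0.1   0.58] spin -0.001
if spun first:  [-0.1  -0.1   0.58]
```

```bash
python3 -m crank '[{"x":-0.1,"y":-0.1,"z":-0.4,"spin":0},{"x":0,"y":0,"z":0,"spin":0},{"x":0,"y":0,"z":0,"spin":0}]'
python3 -m crank '[{"x":0,"y":0,"z":0,"spin":0},{"x":0,"y":0,"z":0,"spin":0},{"x":0,"y":0,"z":0,"spin":0},{"x":0,"y":0,"z":0,"spin":0}]' 75
python3 -m crank '[{"x":0,"y":0,"z":-1,"spin":0},{"x":0,"y":0,"z":-3,"spin":0},{"x":0,"y":0,"z":-4,"spin":0},{"x":0,"y":0,"z":-4,"spin":0},{"x":0,"y":0,"z":0,"spin":0}]'
python3 go.py 558 -300 130 1.43
```

```text
clock: 21.35
eef_pos: [500.4, 241.7, 22.0]
tool_rot: [3.141, -0.0, 1.43]
force: [-0.9, 0.7, 6.3]
width: 47.7
clock: 21.75
eef_pos: [500.0, 241.4, 21.5]
tool_rot: [-3.141, 0.0, 1.43]
force: [-0.7, 0.7, 1.1]
width: 64.1
clock: 22.25
eef_pos: [503.7, 242.4, 147.3]
tool_rot: [3.133, -0.006, 1.429]
force: [0.3, 0.4, -0.2]
width: 64.2
t 22.25 pos [503.7 242.4 147.3] rot [ 3.133 -0.006  1.429] w 64.2 F [ 0.3  0.4 -0.2] q [-0.82  0.66  0.5   1.88 -0.46  0.71 -0.19]
shift cm [-52.94  13.     1.55] spin -0.001
if spun first:  [-52.94  12.99   1.73]
```

```bash
python3 -m crank '[{"x":-4.4,"y":1.11,"z":0,"spin":0},{"x":-4.4,"y":1.11,"z":0,"spin":0},{"x":-4.4,"y":1.11,"z":0,"spin":0},{"x":-4.4,"y":1.11,"z":0,"spin":0},{"x":-4.4,"y":1.11,"z":0,"spin":0}]' 100
python3 -m crank '[{"x":-4.4,"y":1.11,"z":0,"spin":0},{"x":-4.4,"y":1.11,"z":0,"spin":0},{"x":-4.4,"y":1.11,"z":0,"spin":0},{"x":-4.4,"y":1.11,"z":0,"spin":0},{"x":-4.4,"y":1.11,"z":0,"spin":0}]'
python3 -m crank '[{"x":-4.4,"y":1.11,"z":0,"spin":0},{"x":-4.4,"y":1.11,"z":0,"spin":0},{"x":0,"y":0,"z":2,"spin":0},{"x":0,"y":0,"z":3,"spin":0},{"x":0,"y":0,"z":1,"spin":0}]'
python3 -m crank '[{"x":0,"y":0,"z":0,"spin":0},{"x":0,"y":0,"z":0,"spin":0}]'
python3 go.py 558 -300 14 1.43
python3 - <<'E'
from wire import *
for n,c in (("scene",(210,110,310,200)),("top",(180,150,290,230))):
  wire(vision.get_image(n),n,[500,241,10],-.14,52,52,19,c,7,f"pics/w6{n}.png")
n="scene";im=vision.get_image(n); u,v=map(int,proj(n,[558,-300,30])); cv2.imwrite(f"pics/g4{n}.png",cv2.resize(im[v-45:v+45,u-55:u+55],None,fx=6,fy=6,interpolation=cv2.INTER_CUBIC))
E
```

```text
clock: 22.75
eef_pos: [523.9, 14.3, 141.8]
tool_rot: [-3.141, -0.0, 1.43]
force: [1.1, -0.1, 0.2]
width: 85.5
clock: 23.25
eef_pos: [547.9, -211.4, 141.7]
tool_rot: [-3.141, -0.0, 1.43]
force: [0.5, 0.9, -0.1]
width: 85.2
clock: 23.75
eef_pos: [555.8, -298.9, 78.9]
tool_rot: [-3.137, -0.002, 1.429]
force: [0.3, 0.8, -0.0]
width: 85.7
clock: 23.95
eef_pos: [558.3, -299.9, 82.5]
tool_rot: [3.141, 0.0, 1.43]
force: [0.8, -0.2, 0.8]
width: 85.1
t 23.95 pos [ 558.3 -299.9   82.5] rot [3.141 0.    1.43 ] w 85.1 F [ 0.8 -0.2  0.8] q [ 0.23  0.82  0.37  1.69 -0.42  0.71  0.68]
shift cm [-0.01 -0.03  6.85] spin 0.0
if spun first:  [-0.01 -0.02  6.85]
```

View pics/w6scene.png

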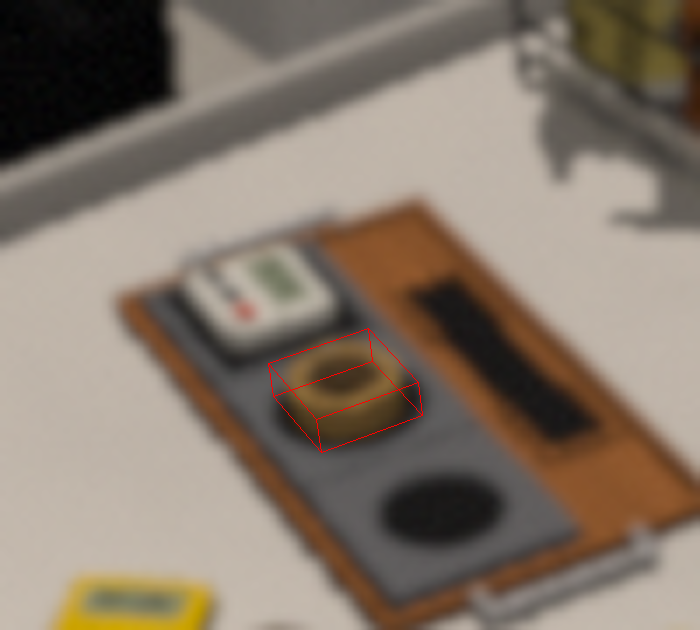

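View pics/w6top.png

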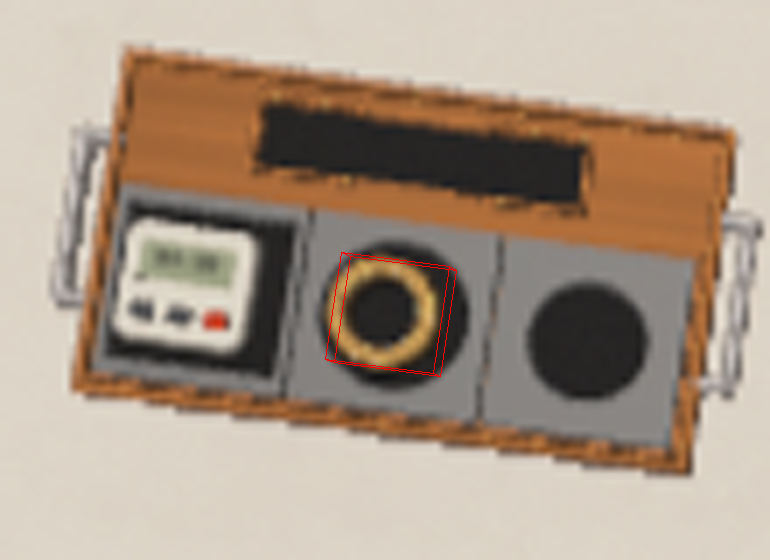

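View pics/g4scene.png

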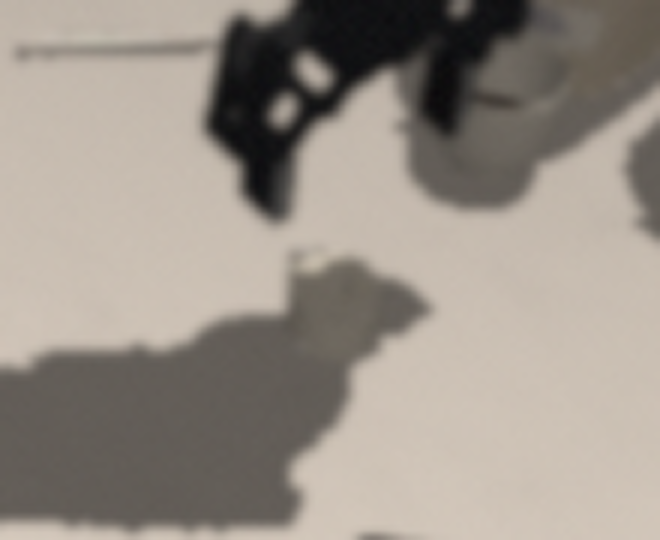

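```bash
python3 -m crank '[{"x":0,"y":0,"z":3,"spin":0},{"x":0,"y":0,"z":2.5,"spin":0},{"x":0,"y":0,"z":1.3,"spin":0},{"x":0,"y":0,"z":0,"spin":0},{"x":0,"y":0,"z":0,"spin":0}]'
python3 go.py 558 -300 14 1.43
python3 -m crank '[{"x":0,"y":0,"z":0,"spin":0},{"x":0,"y":0,"z":0,"spin":0},{"x":0,"y":0,"z":0,"spin":0},{"x":0,"y":0,"z":0,"spin":0},{"x":0,"y":0,"z":0,"spin":0}]' 20
python3 -m crank '[{"x":0,"y":0,"z":0,"spin":0},{"x":0,"y":0,"z":0,"spin":0},{"x":0,"y":0,"z":0,"spin":0}]'
python3 -m crank '[{"x":0,"y":0,"z":-1,"spin":0},{"x":0,"y":0,"z":-3,"spin":0},{"x":0,"y":0,"z":-4,"spin":0},{"x":0,"y":0,"z":-4,"spin":0},{"x":0,"y":0,"z":0,"spin":0}]'
python3 -m crank '[{"x":0,"y":0,"z":0,"spin":0},{"x":0,"y":0,"z":0,"spin":0}]'
python3 go.py 486 147 130 1.43
python3 - <<'E'
from wire import *
n="scene";im=vision.get_image(n); u,v=map(int,proj(n,[558,-300,120])); cv2.imwrite(f"pics/g5{n}.png",cv2.resize(im[v-45:v+45,u-55:u+55],None,fx=6,fy=6,interpolation=cv2.INTER_CUBIC))
E
```

```text
clock: 24.6
eef_pos: [558.4, -300.4, 14.7]
tool_rot: [3.14, 0.001, 1.43]
force: [-0.0, -0.1, -0.2]
width: 85.6
t 24.6 pos [ 558.4 -300.4   14.7] rot [3.14e+00 1.00e-03 1.43e+00] w 85.6 F [-0.  -0.1 -0.2] q [ 0.26  0.91  0.32  1.71 -0.46  0.59  0.71]
shift cm [ 0.04 -0.05  0.07] spin -0.0
if spun first:  [ 0.04 -0.05  0.07]
clock: 25.1
eef_pos: [558.4, -300.3, 15.0]
tool_rot: [3.14, 0.0, 1.43]
force: [-0.5, 0.3, 5.9]
width: 37.2
clock: 25.4
eef_pos: [558.4, -300.3, 15.0]
tool_rot: [3.14, 0.0, 1.43]
force: [-0.7, 1.1, 5.7]
width: 37.1
clock: 25.9
eef_pos: [561.0, -302.5, 140.2]
tool_rot: [3.131, 0.004, 1.43]
force: [1.4, -0.1, -0.4]
width: 37.0
clock: 26.1
eef_pos: [557.2, -299.2, 133.1]
tool_rot: [-3.14, -0.001, 1.43]
force: [-0.3, 0.1, 0.1]
width: 36.9
t 26.1 pos [ 557.2 -299.2  133.1] rot [-3.14e+00 -1.00e-03  1.43e+00] w 36.9 F [-0.3  0.1  0.1] q [ 0.21  0.75  0.41  1.67 -0.39  0.81  0.65]
shift cm [ 43.18 -13.31   0.37] spin -0.0
if spun first:  [ 43.18 -13.31   0.31]
```

View pics/g5scene.png

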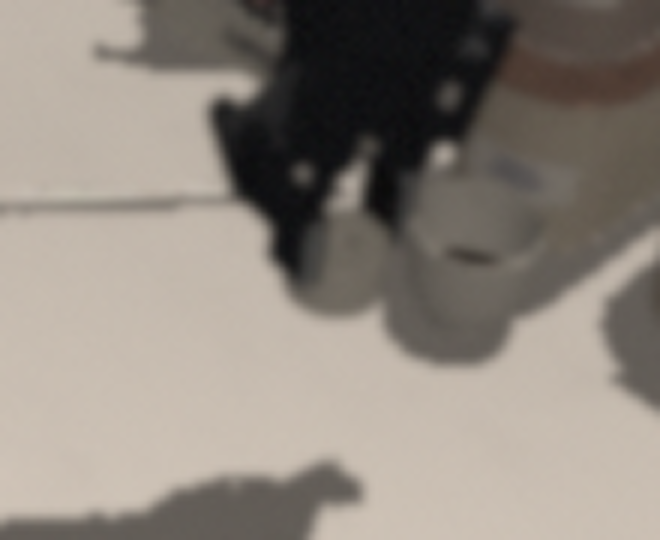

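```bash
python3 -m crank '[{"x":4.3,"y":-1.33,"z":0,"spin":0},{"x":4.3,"y":-1.33,"z":0,"spin":0},{"x":4.3,"y":-1.33,"z":0,"spin":0},{"x":4.3,"y":-1.33,"z":0,"spin":0},{"x":4.3,"y":-1.33,"z":0,"spin":0}]'
python3 -m crank '[{"x":4.3,"y":-1.33,"z":0,"spin":0},{"x":4.3,"y":-1.33,"z":0,"spin":0},{"x":4.3,"y":-1.33,"z":0,"spin":0},{"x":4.3,"y":-1.33,"z":0,"spin":0},{"x":4.3,"y":-1.33,"z":0,"spin":0}]'
python3 -m crank '[{"x":0.2,"y":0,"z":2,"spin":0},{"x":0,"y":0,"z":2,"spin":0},{"x":0,"y":0,"z":2,"spin":0},{"x":0,"y":0,"z":2,"spin":0},{"x":0,"y":0,"z":0,"spin":0}]'
python3 -m crank '[{"x":0,"y":0,"z":0,"spin":0},{"x":0,"y":0,"z":0,"spin":0}]'
python3 go.py 486 147 25 1.43
```

```text
clock: 26.65
eef_pos: [520.8, -76.0, 132.6]
tool_rot: [-3.139, 0.0, 1.429]
force: [0.8, 0.8, -0.2]
width: 36.9
clock: 27.15
eef_pos: [485.3, 145.9, 132.8]
tool_rot: [-3.14, 0.001, 1.43]
force: [0.3, 0.4, -0.5]
width: 37.0
clock: 27.65
eef_pos: [484.3, 145.8, 51.0]
tool_rot: [-3.136, 0.003, 1.43]
force: [0.4, 0.3, 0.7]
width: 36.7
clock: 27.85
eef_pos: [487.3, 146.3, 54.3]
tool_rot: [3.141, -0.0, 1.43]
force: [0.7, -0.8, -0.3]
width: 37.1
t 27.85 pos [487.3 146.3  54.3] rot [ 3.141 -0.     1.43 ] w 37.1 F [ 0.7 -0.8 -0.3] q [-0.57  0.75  0.35  2.05 -0.58  0.43  0.08]
shift cm [ 0.05 -0.14  2.93] spin -0.0
if spun first:  [ 0.05 -0.14  2.93]
```

```bash
python3 -m crank '[{"x":0.05,"y":-0.1,"z":1.5,"spin":0},{"x":0,"y":0,"z":0.8,"spin":0},{"x":0,"y":0,"z":0.5,"spin":0},{"x":0,"y":0,"z":0.2,"spin":0},{"x":0,"y":0,"z":0,"spin":0}]'
python3 -m crank '[{"x":0,"y":0,"z":0,"spin":0},{"x":0,"y":0,"z":0,"spin":0}]'
python3 go.py 486 147 25 1.43
```

```text
clock: 28.35
eef_pos: [485.9, 147.0, 24.9]
tool_rot: [-3.142, -0.001, 1.429]
force: [-2.6, -0.5, 9.4]
width: 37.0
clock: 28.55
eef_pos: [486.0, 147.1, 24.9]
tool_rot: [3.141, -0.001, 1.43]
force: [-2.5, 0.3, 8.1]
width: 37.1
t 28.55 pos [486.  147.1  24.9] rot [ 3.141e+00 -1.000e-03  1.430e+00] w 37.1 F [-2.5  0.3  8.1] q [-0.54  0.79  0.29  2.06 -0.61  0.37  0.1 ]
shift cm [-0.01  0.01 -0.01] spin -0.0
if spun first:  [-0.01  0.01 -0.01]
```

```bash
python3 -m crank '[{"x":0,"y":0,"z":0,"spin":0},{"x":0,"y":0,"z":0,"spin":0},{"x":0,"y":0,"z":0,"spin":0},{"x":0,"y":0,"z":0,"spin":0}]' 65
python3 -m crank '[{"x":0,"y":0,"z":-1,"spin":0},{"x":0,"y":0,"z":-3,"spin":0},{"x":0,"y":0,"z":-4,"spin":0},{"x":0,"y":0,"z":-4,"spin":0},{"x":0,"y":0,"z":0,"spin":0}]'
python3 -m crank '[{"x":0,"y":0,"z":0,"spin":-0.15},{"x":0,"y":0,"z":0,"spin":-0.15},{"x":0,"y":0,"z":0,"spin":-0.15},{"x":0,"y":0,"z":0,"spin":-0.15},{"x":0,"y":0,"z":0,"spin":-0.15}]' 60
python3 -m crank '[{"x":0,"y":0,"z":0,"spin":-0.02},{"x":0,"y":0,"z":0,"spin":0}]'
python3 go.py 512 -440 100 2.2
```

```text
clock: 28.95
eef_pos: [486.0, 147.1, 23.7]
tool_rot: [-3.142, 0.0, 1.43]
force: [-0.0, 0.0, 0.6]
width: 55.4
clock: 29.45
eef_pos: [489.2, 147.5, 148.8]
tool_rot: [3.133, -0.004, 1.429]
force: [-0.1, 0.2, -0.4]
width: 55.6
clock: 29.95
eef_pos: [485.6, 146.9, 143.9]
tool_rot: [-3.141, -0.0, 2.186]
force: [-0.3, -0.2, -0.2]
width: 51.5
clock: 30.15
eef_pos: [485.8, 146.9, 143.8]
tool_rot: [-3.141, -0.0, 2.197]
force: [0.1, -1.1, -0.4]
width: 50.8
t 30.15 pos [485.8 146.9 143.8] rot [-3.141 -0.     2.197] w 50.8 F [ 0.1 -1.1 -0.4] q [-0.53  0.57  0.27  2.   -0.26  0.6   0.54]
shift cm [-49.1  -32.25   4.37] spin -0.003
if spun first:  [-48.99 -32.42   4.38]
```

```bash
python3 -m crank '[{"x":-3.77,"y":-2.48,"z":0,"spin":0},{"x":-3.77,"y":-2.48,"z":0,"spin":0},{"x":-3.77,"y":-2.48,"z":0,"spin":0},{"x":-3.77,"y":-2.48,"z":0,"spin":0},{"x":-3.77,"y":-2.48,"z":0,"spin":0}]'
python3 -m crank '[{"x":-3.77,"y":-2.48,"z":0,"spin":0},{"x":-3.77,"y":-2.48,"z":0,"spin":0},{"x":-3.77,"y":-2.48,"z":0,"spin":0},{"x":-3.77,"y":-2.48,"z":0,"spin":0},{"x":-3.77,"y":-2.48,"z":0,"spin":0}]'
python3 -m crank '[{"x":-3.77,"y":-2.48,"z":1,"spin":0},{"x":-3.77,"y":-2.48,"z":1.5,"spin":0},{"x":-3.77,"y":-2.48,"z":1.5,"spin":0},{"x":0,"y":0,"z":0,"spin":0},{"x":0,"y":0,"z":0,"spin":0}]'
python3 go.py 512 -439.5 45 2.2
python3 - <<'E'
from wire import *
from fit import fit
im=vision.get_image("scene")
for n,c in (("scene",(210,110,310,200)),("top",(180,150,290,230))):
  wire(vision.get_image(n),n,[486,147,10],-.14,41,41,26,c,7,f"pics/w7{n}.png")
wire(im,"scene",[512,-439.5,0],2.2,133,12,13,(370,250,470,330),7,"pics/w8.png")
for r in vision.regions_of("marker","scene")[:2]: print(r['score'],r['extent'],fit('marker',{"scene":r['mask'].astype(float)},(512,-440)))
E
```

```text
clock: 30.65
eef_pos: [496.3, -80.0, 143.8]
tool_rot: [-3.141, -0.0, 2.197]
force: [0.8, 0.7, 0.4]
width: 51.0
clock: 31.15
eef_pos: [506.9, -305.3, 143.6]
tool_rot: [-3.141, -0.001, 2.197]
force: [0.7, -0.5, 0.2]
width: 51.0
clock: 31.65
eef_pos: [512.2, -439.6, 102.5]
tool_rot: [-3.14, -0.002, 2.195]
force: [0.5, 0.7, 0.2]
width: 51.2
t 31.65 pos [ 512.2 -439.6  102.5] rot [-3.140e+00 -2.000e-03  2.195e+00] w 51.2 F [0.5 0.7 0.2] q [ 0.56  0.82  0.18  1.55 -0.19  0.79  1.45]
shift cm [0.01 0.   5.75] spin -0.005
if spun first:  [ 0.02 -0.01  5.75]
0.74 [402.3, 289.9, 456.2, 303.4] (array([ 512.85, -446.19,    2.2 ]), np.float64(0.22))
```

View pics/w7scene.png

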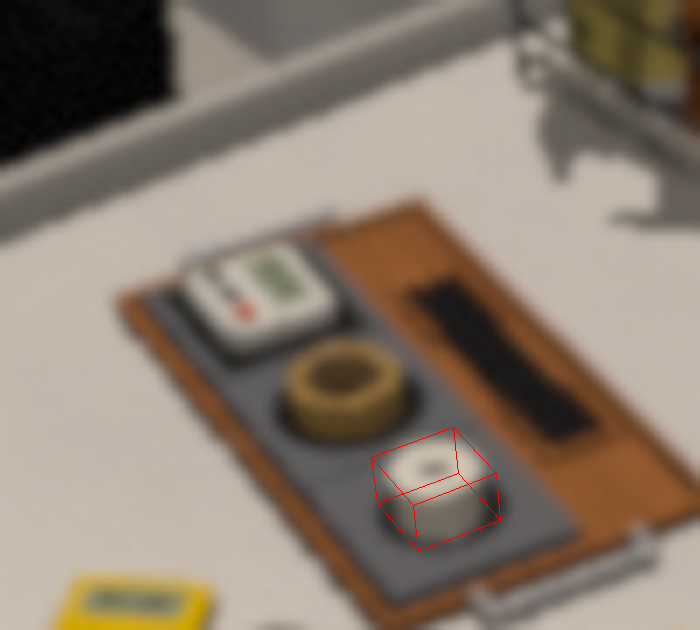

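View pics/w7top.png

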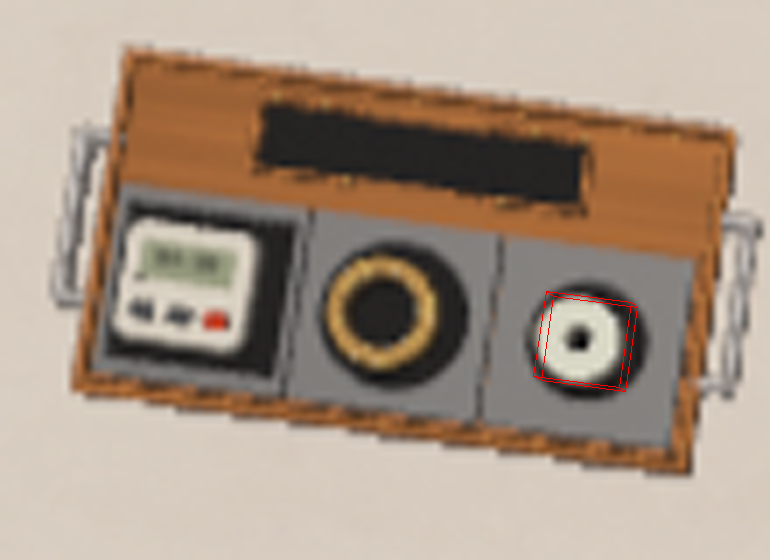

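View pics/w8.png

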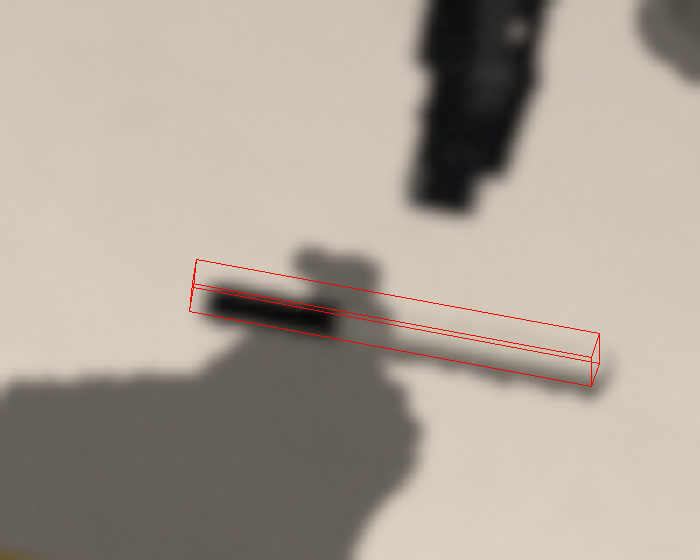

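```bash
python3 -m crank '[{"x":-0.2,"y":0.2,"z":4,"spin":-0.004},{"x":0,"y":0,"z":3.5,"spin":0},{"x":0,"y":0,"z":2,"spin":0},{"x":0,"y":0,"z":0.3,"spin":0},{"x":0,"y":0,"z":0,"spin":0}]'
python3 -m crank '[{"x":0,"y":0,"z":0,"spin":0},{"x":0,"y":0,"z":0,"spin":0}]'
python3 go.py 512.5 -442.5 5 2.2
```

```text
clock: 32.35
eef_pos: [516.9, -438.5, 6.1]
tool_rot: [3.141, -0.0, 2.205]
force: [-0.1, 0.4, 0.5]
width: 51.5
clock: 32.55
eef_pos: [517.5, -440.1, 7.7]
tool_rot: [3.141, 0.003, 2.204]
force: [0.1, 0.5, 0.1]
width: 51.5
t 32.55 pos [ 517.5 -440.1    7.7] rot [3.141e+00 3.000e-03 2.204e+00] w 51.5 F [0.1 0.5 0.1] q [ 0.58  0.95  0.15  1.57 -0.21  0.64  1.47]
shift cm [ 0.1  -0.55  0.27] spin 0.004
if spun first:  [ 0.1  -0.55  0.27]
```

```bash
python3 -m crank '[{"x":0.1,"y":-0.5,"z":0.25,"spin":0},{"x":0,"y":0,"z":0,"spin":0},{"x":0,"y":0,"z":0,"spin":0}]'
python3 -m crank '[{"x":0,"y":0,"z":0,"spin":0},{"x":0,"y":0,"z":0,"spin":0},{"x":0,"y":0,"z":0,"spin":0},{"x":0,"y":0,"z":0,"spin":0},{"x":0,"y":0,"z":0,"spin":0}]' 0
python3 -m crank '[{"x":0,"y":0,"z":0,"spin":0},{"x":0,"y":0,"z":0,"spin":0},{"x":0,"y":0,"z":0,"spin":0}]'
python3 go.py 512.5 -442.5 5 2.2
python3 -m crank '[{"x":0,"y":0,"z":-1,"spin":0},{"x":0,"y":0,"z":-3,"spin":0},{"x":0,"y":0,"z":-4,"spin":0},{"x":0,"y":0,"z":-4,"spin":0},{"x":0,"y":0,"z":0,"spin":0}]'
python3 -m crank '[{"x":0,"y":0,"z":0,"spin":0},{"x":0,"y":0,"z":0,"spin":0}]'
python3 go.py 577 228 130 1.43
python3 - <<'E'
from wire import *
n="scene"; p=ctrl.read_state()['eef_pos']; u,v=map(int,proj(n,p))
wire(vision.get_image(n),n,p-[0,0,5],2.2,133,12,13,(u-50,v-45,u+50,v+45),7,"pics/w9.png")
E
```

```text
clock: 32.85
eef_pos: [511.4, -441.9, 3.5]
tool_rot: [-3.141, 0.0, 2.203]
force: [-0.2, -0.3, 0.1]
width: 51.3
clock: 33.35
eef_pos: [512.0, -441.6, 3.5]
tool_rot: [3.141, 0.0, 2.204]
force: [0.2, -0.1, 2.1]
width: 9.6
clock: 33.65
eef_pos: [512.0, -441.6, 3.5]
tool_rot: [3.141, 0.0, 2.204]
force: [-0.2, 0.7, 3.2]
width: 9.6
t 33.65 pos [ 512.  -441.6    3.5] rot [3.141 0.    2.204] w 9.6 F [-0.2  0.7  3.2] q [ 0.59  0.95  0.15  1.58 -0.21  0.63  1.47]
shift cm [-0.11 -0.01 -0.15] spin 0.004
if spun first:  [-0.11 -0.01 -0.15]
clock: 34.15
eef_pos: [514.6, -444.6, 130.0]
tool_rot: [3.139, 0.011, 2.204]
force: [0.8, -0.9, 1.0]
width: 9.7
clock: 34.35
eef_pos: [510.9, -440.7, 122.3]
tool_rot: [-3.141, -0.002, 2.204]
force: [-0.2, 0.7, -0.3]
width: 9.6
t 34.35 pos [ 510.9 -440.7  122.3] rot [-3.141e+00 -2.000e-03  2.204e+00] w 9.6 F [-0.2  0.7 -0.3] q [ 0.57  0.79  0.18  1.54 -0.18  0.83  1.45]
shift cm [50.   44.89 -0.67] spin 0.774
if spun first:  [67.13 -2.84 -0.77]
```

View pics/w9.png

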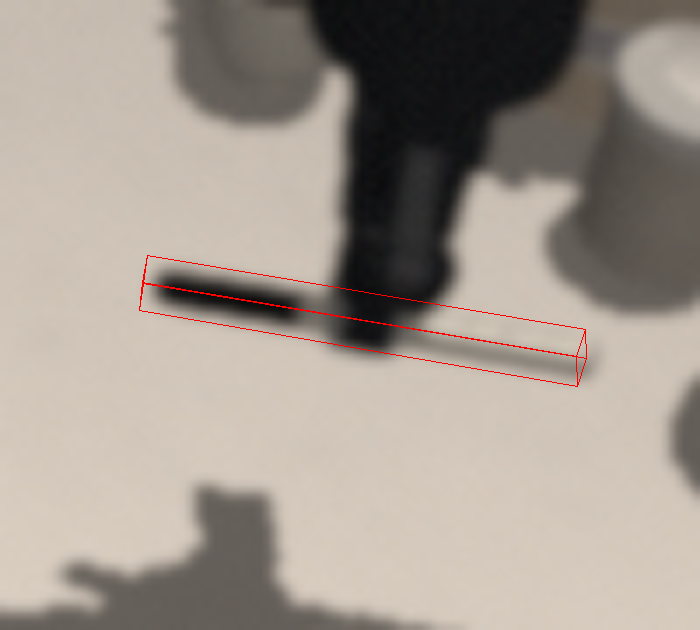

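```bash
python3 -m crank '[{"x":0,"y":0,"z":-0.7,"spin":0.13},{"x":0,"y":0,"z":-0.7,"spin":0.13},{"x":0,"y":0,"z":-0.7,"spin":0.13},{"x":0,"y":0,"z":-0.4,"spin":0.13},{"x":0,"y":0,"z":0,"spin":0.13}]'
python3 -m crank '[{"x":0,"y":0,"z":0,"spin":0.124},{"x":2,"y":0,"z":0,"spin":0},{"x":4,"y":0,"z":0,"spin":0},{"x":4.5,"y":-0.2,"z":0,"spin":0},{"x":4.5,"y":-0.2,"z":0,"spin":0}]'
python3 -m crank '[{"x":4.5,"y":-0.2,"z":0,"spin":0},{"x":4.5,"y":-0.2,"z":0,"spin":0},{"x":4.5,"y":-0.2,"z":0,"spin":0},{"x":4.5,"y":-0.2,"z":0,"spin":0},{"x":4.5,"y":-0.2,"z":0,"spin":0}]'
python3 -m crank '[{"x":4.5,"y":-0.2,"z":0,"spin":0},{"x":4.5,"y":-0.2,"z":0,"spin":0},{"x":4.5,"y":-0.2,"z":0,"spin":0},{"x":4.5,"y":-0.2,"z":0,"spin":0},{"x":4.5,"y":-0.2,"z":0,"spin":0}]'
python3 -m crank '[{"x":4.5,"y":-0.2,"z":0,"spin":0},{"x":2,"y":0,"z":0,"spin":0},{"x":0,"y":0,"z":0,"spin":0},{"x":0,"y":0,"z":0,"spin":0},{"x":0,"y":0,"z":0,"spin":0}]'
python3 go.py 579 232 60 1.43
```

```text
clock: 34.9
eef_pos: [511.3, -441.2, 147.3]
tool_rot: [-3.14, -0.001, 1.548]
force: [0.5, -0.1, -0.2]
width: 9.3
clock: 35.4
eef_pos: [528.0, -290.6, 146.7]
tool_rot: [-3.139, -0.001, 1.429]
force: [1.0, 0.5, 1.0]
width: 9.3
clock: 35.9
eef_pos: [549.7, -66.3, 147.0]
tool_rot: [-3.139, 0.0, 1.43]
force: [0.7, 0.1, -0.2]
width: 9.6
clock: 36.4
eef_pos: [571.4, 157.6, 146.9]
tool_rot: [-3.139, 0.001, 1.43]
force: [-0.1, -1.1, -0.9]
width: 9.6
clock: 36.9
eef_pos: [579.2, 218.1, 147.7]
tool_rot: [-3.141, 0.002, 1.427]
force: [-0.0, 0.0, 0.2]
width: 9.5
t 36.9 pos [579.2 218.1 147.7] rot [-3.141e+00  2.000e-03  1.427e+00] w 9.5 F [-0.   0.   0.2] q [-0.7   0.73  0.5   1.7  -0.45  0.83 -0.15]
shift cm [ 1.39 -0.21  8.77] spin -0.003
if spun first:  [ 1.37 -0.22  8.77]
```

Shift and lower to about z = 25, then check against the trough.

```bash
python3 -m crank '[{"x":1.39,"y":-0.2,"z":3,"spin":0},{"x":0,"y":0,"z":4,"spin":0},{"x":0,"y":0,"z":3,"spin":0},{"x":0,"y":0,"z":1.5,"spin":0},{"x":0,"y":0,"z":0,"spin":0}]'
python3 -m crank '[{"x":0,"y":0,"z":0,"spin":0},{"x":0,"y":0,"z":0,"spin":0},{"x":0,"y":0,"z":0,"spin":0}]'
python3 go.py 579 232 10 1.43
python3 - <<'E'
from wire import *
p=ctrl.read_state()['eef_pos']
for n,c in (("scene",(220,110,320,200)),("top",(180,140,290,220))):
  wire(vision.get_image(n),n,[578.7,229,6],1.43,133,12,13,c,7,f"pics/w10{n}.png")
E
```

```text
clock: 37.4
eef_pos: [578.3, 232.5, 31.5]
tool_rot: [-3.138, 0.003, 1.428]
force: [0.3, -0.4, 0.1]
width: 9.5
clock: 37.7
eef_pos: [580.6, 234.8, 35.0]
tool_rot: [3.139, -0.001, 1.43]
force: [0.9, 0.1, -1.2]
width: 9.5
t 37.7 pos [580.6 234.8  35. ] rot [ 3.139e+00 -1.000e-03  1.430e+00] w 9.5 F [ 0.9  0.1 -1.2] q [-0.67  0.89  0.4   1.73 -0.54  0.63 -0.09]
shift cm [-0.31 -0.12  2.49] spin -0.0
if spun first:  [-0.3  -0.12  2.5 ]
```

View pics/w10scene.png

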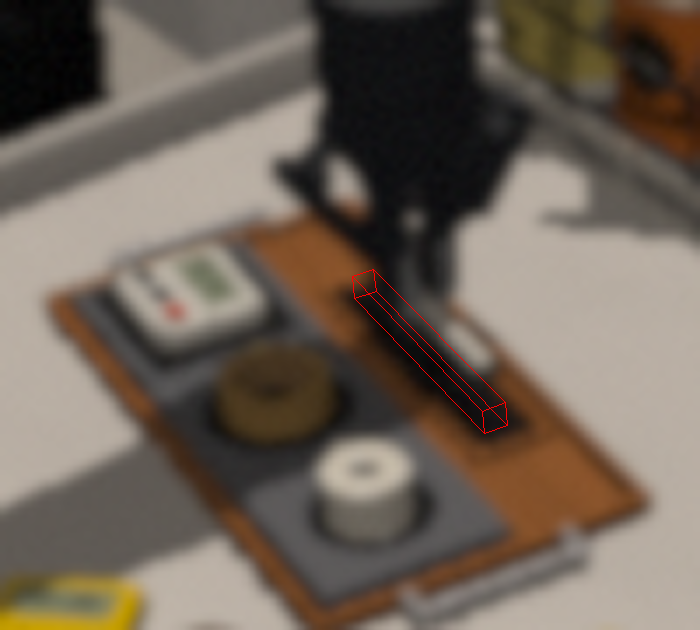

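View pics/w10top.png

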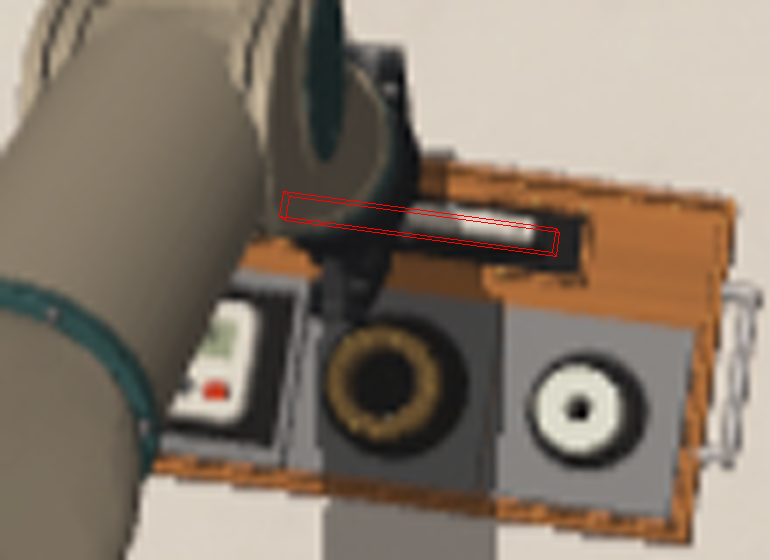

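```bash
python3 -m crank '[{"x":-0.55,"y":-0.15,"z":1,"spin":0},{"x":0,"y":0,"z":0.5,"spin":0},{"x":0,"y":0,"z":0.4,"spin":0},{"x":0,"y":0,"z":0,"spin":0},{"x":0,"y":0,"z":0,"spin":0}]'
python3 go.py 578.5 229.5 10 1.43
```

```text
clock: 38.3
eef_pos: [577.2, 229.4, 14.0]
tool_rot: [-3.141, 0.0, 1.43]
force: [0.2, 0.2, 0.3]
width: 9.7
t 38.3 pos [577.2 229.4  14. ] rot [-3.141  0.     1.43 ] w 9.7 F [0.2 0.2 0.3] q [-0.65  0.91  0.38  1.75 -0.56  0.59 -0.07]
shift cm [0.03 0.13 0.4 ] spin -0.0
if spun first:  [0.03 0.13 0.4 ]
```

```bash
python3 -m crank '[{"x":0,"y":0.1,"z":0.2,"spin":0},{"x":0,"y":0,"z":0.2,"spin":0},{"x":0,"y":0,"z":0,"spin":0},{"x":0,"y":0,"z":0,"spin":0}]'
python3 go.py 578.5 229.5 10 1.43
```

```text
clock: 38.7
eef_pos: [578.2, 229.3, 10.3]
tool_rot: [-3.142, -0.0, 1.43]
force: [-0.1, -0.6, 0.1]
width: 9.4
t 38.7 pos [578.2 229.3  10.3] rot [-3.142 -0.     1.43 ] w 9.4 F [-0.1 -0.6  0.1] q [-0.65  0.92  0.37  1.75 -0.56  0.58 -0.07]
shift cm [0.03 0.03 0.03] spin -0.0
if spun first:  [0.03 0.03 0.03]
```

```bash
python3 -m crank '[{"x":0,"y":0,"z":0.1,"spin":0},{"x":0,"y":0,"z":0,"spin":0},{"x":0,"y":0,"z":0,"spin":0}]'
python3 -m crank '[{"x":0,"y":0,"z":0,"spin":0},{"x":0,"y":0,"z":0,"spin":0},{"x":0,"y":0,"z":0,"spin":0},{"x":0,"y":0,"z":0,"spin":0}]' 35
python3 -m crank '[{"x":0,"y":0,"z":-1,"spin":0},{"x":0,"y":0,"z":-3,"spin":0},{"x":0,"y":0,"z":-4,"spin":0},{"x":0,"y":0,"z":-4,"spin":0},{"x":0,"y":0,"z":-2,"spin":0}]'
python3 -m crank '[{"x":-4,"y":0,"z":0,"spin":0},{"x":-4.5,"y":0,"z":0,"spin":0},{"x":-4.5,"y":0,"z":0,"spin":0},{"x":-4.5,"y":0,"z":0,"spin":0},{"x":-4.5,"y":0,"z":0,"spin":0}]'
python3 -m crank '[{"x":-4,"y":0,"z":0,"spin":0},{"x":-4,"y":0,"z":0,"spin":0},{"x":0,"y":0,"z":0,"spin":0},{"x":0,"y":0,"z":0,"spin":0}]'
cat > fin.py <<'E'
from wire import *
from fit import fit
T={'marker':((578.7,229),6,(133,12,13),1.43)}
ims={n:vision.get_image(n) for n in("top","scene")}
for n,c in (("scene",(220,115,320,200)),("top",(180,145,290,225))):
  wire(ims[n],n,[578.7,229,6],1.43,133,12,13,c,7,f"pics/fin_{n}.png")
  for k,g,z in(("marker",(578.7,229),6),("timer",(514,335),10),("tape_roll",(500,241),10),("label_roll",(486,147),10)):
    p=proj(n,[*g,z+8])
    for r in vision.regions_of(k,n):
      e=r['extent']
      if abs((e[0]+e[2])/2-p[0])<10 and abs((e[1]+e[3])/2-p[1])<10: print(n,k,round(r['score'],2),fit(k,{n:r['mask'].astype(float)},g,z)); break
print(ctrl.read_state()['clock'],ctrl.read_state()['eef_pos'])
cv2.imwrite("pics/fin_full.png",ims["top"]); 
cv2.imwrite("pics/fin_crop.png",cv2.resize(ims["top"][130:265,290:490],None,fx=4,fy=4,interpolation=cv2.INTER_CUBIC))
E
python3 fin.py
```

```text
clock: 39.0
eef_pos: [578.4, 229.3, 9.5]
tool_rot: [3.141, -0.0, 1.43]
force: [-0.0, 0.5, 0.8]
width: 9.4
clock: 39.4
eef_pos: [578.2, 229.2, 9.3]
tool_rot: [-3.142, 0.0, 1.43]
force: [-0.0, 0.0, 0.3]
width: 29.9
clock: 39.9
eef_pos: [580.0, 229.4, 153.7]
tool_rot: [3.137, -0.003, 1.429]
force: [1.3, -0.1, -0.1]
width: 30.2
clock: 40.4
eef_pos: [547.0, 9.7, 150.2]
tool_rot: [3.141, -0.0, 1.43]
force: [0.7, -0.1, -0.4]
width: 30.0
clock: 40.8
eef_pos: [536.0, -68.9, 150.0]
tool_rot: [3.141, -0.0, 1.427]
force: [0.0, 0.2, -0.2]
width: 29.6
scene marker 0.53 (array([577.04, 224.82,   1.46]), np.float64(0.273))
scene timer 0.52 (array([514.11, 332.54,   2.93]), np.float64(0.13))
scene tape_roll 0.66 (array([5.0071e+02, 2.4161e+02, 1.3000e-01]), np.float64(0.159))
scene label_roll 0.43 (array([4.8829e+02, 1.4537e+02, 2.1000e-01]), np.float64(0.085))
top marker 0.45 (array([579.26, 231.31,   1.43]), np.float64(0.202))
top timer 0.59 (array([515.13, 339.63,   2.99]), np.float64(0.069))
top tape_roll 0.56 (array([5.0193e+02, 2.4455e+02, 1.7000e-01]), np.float64(0.488))
top label_roll 0.51 (array([4.8893e+02, 1.5073e+02, 1.4000e-01]), np.float64(0.158))
41.3 [536.08426782 -67.2836311  149.25071337]
```

View pics/fin_scene.png

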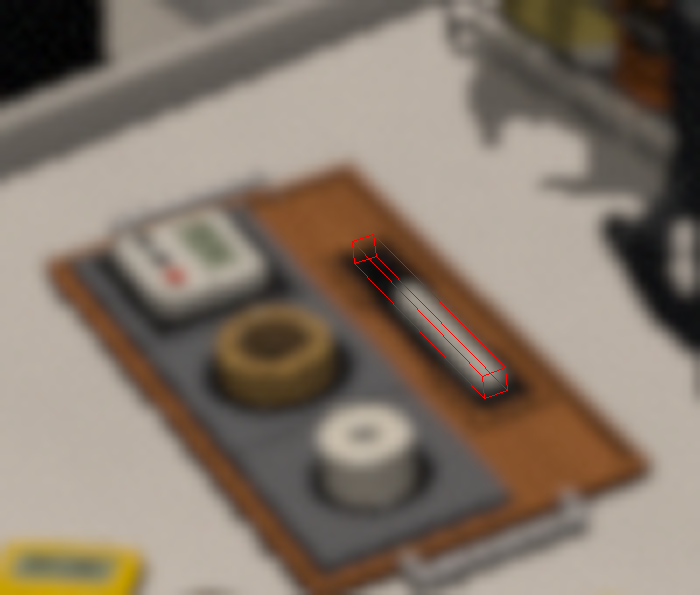

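View pics/fin_top.png

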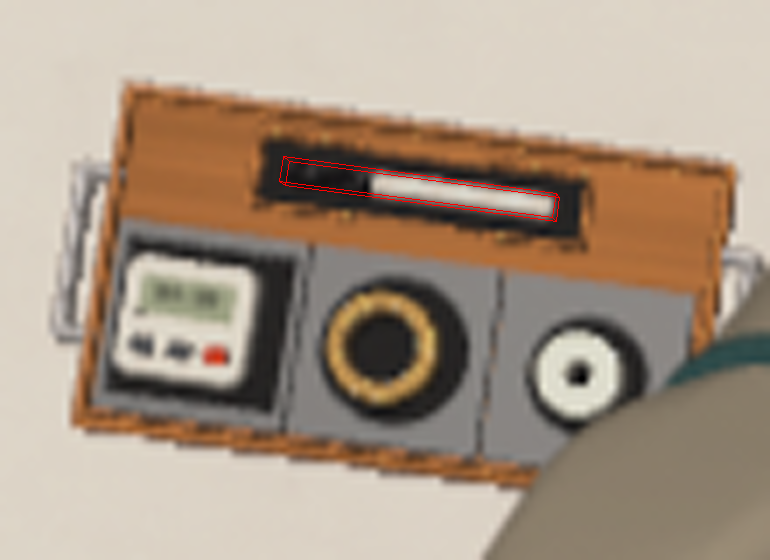

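View pics/fin_crop.png

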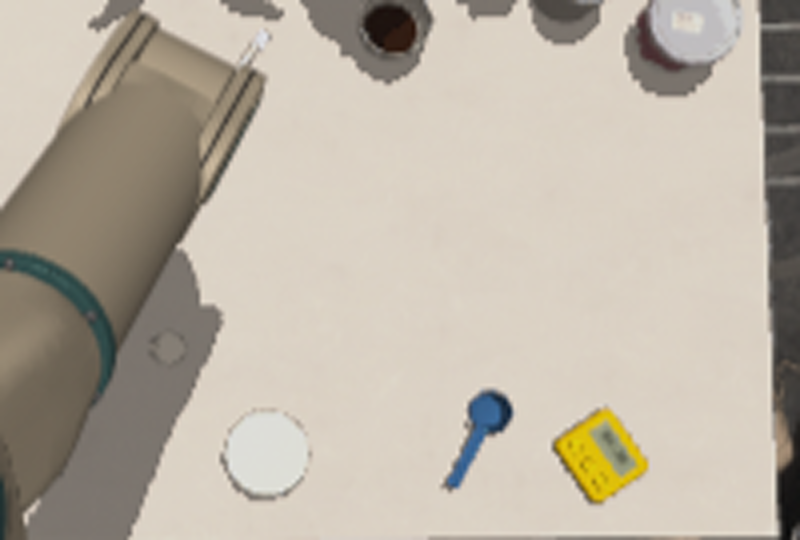

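```bash
python3 -m crank '[{"x":0,"y":0,"z":0,"spin":0},{"x":0,"y":0,"z":0,"spin":0},{"x":0,"y":0,"z":0,"spin":0}]'; python3 -c "
from cell import ctrl
print(ctrl.finish_job())"
```

```text
clock: 41.6
eef_pos: [536.0, -67.8, 149.3]
tool_rot: [-3.141, 0.0, 1.43]
force: [-0.5, 0.5, -0.2]
width: 29.9
the job is handed in; nothing more can be done
None
```

I placed the timer, packing tape, label roll and felt pen in their recesses and the trough, released all four, and handed the job in at about 41.6 s. The hand-in reports no verdict.

**Last pictures:** Both cameras show each kit item lying flat and inside its place. The fits put the three inserts' items within about 6 mm of centre and the pen within about 5 mm. The bottle cap and the visible end of the stirrer are at their starting pixels; the arm hid the rest of the stirrer in the final picture. I left the yellow timers alone.

**Checks that disagreed:**
- **Camera fits:** The two cameras differ from each other by about 3–7 mm in y. That is still within the limits.
- **Recess floor height:** The three recess items touched down with their undersides about 10 mm above the worktop. The 4 mm floor height I first assumed was too low, so the inserts appear to stand 6 mm up. The timer and tape set-downs therefore pressed with up to 46 N and 29 N, below the 120 N wrist limit.

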